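# Restock the roller loader

### The job

Restock the grinder's roller loader: release the quarter-turn latch, slide the hatch fully open and put every steel roller on the bench into it, thin ones down the narrow bore and thick ones down the wide bore. Once they are all in, ram each column with the rod, pushing firmly until it bottoms out. Put the rod back in its stand, slide the hatch shut and turn the latch back to locked, leaving the other things on the bench where they are.

Things in the scene. Friction and masses are not known exactly. Their poses are not given: they have to be found in the camera images.
- loader: Fixed white roller loader, a solid block 145 mm deep (its x), 180 mm wide (its y) and 95 mm high; origin: centre of its underside; its -x side faces roughly the robot, z is up. Two vertical blind bores open in its top; a sliding steel hatch covers both, held by a quarter-turn latch knob.
- narrow_mouth (a point): Centre of the mouth of the narrow bore, level with the block's top: bore 23.5 mm wide with a 2 mm chamfer, 85 mm deep, for the thin rollers. Site axes as the loader's. At loader x -30, y -45 mm.
- wide_mouth (a point): Centre of the mouth of the wide bore, level with the block's top: bore 31.5 mm wide with a 2 mm chamfer, 85 mm deep, for the thick rollers. At loader x -30, y +10 mm.
- narrow_carrier (a joint): Height (m) of the black carrier disc in the narrow bore above its bottom stop: 0 = bottomed out. It is 6 mm thick, so at 0 its upper face lies 79 mm below the mouth. It starts 8 to 17 mm up, held by friction: it stays where it is under the rollers' weight and goes down when pushed with more than about 6 N; it does not spring back. Loose rollers drop freely down the bore onto it.
- wide_carrier (a joint): The same for the carrier disc in the wide bore.
- hatch (a joint): Travel (m) of the sliding hatch along the loader's +x (away from the robot): 0 = shut over both bores, 0.065 = end stop, bores clear. Slides with about 2 N of friction and stays where left. While the latch is locked it can move only about 4 mm.
- hatch_tab (a point): Top centre of the hatch's upright black tab: 10 mm thick along the loader's x, 45 mm wide along y, 30 mm high above the hatch plate (whose upper face is 5.5 mm above the block's top). Moves with the hatch.
- latch (a joint): Angle (rad) of the quarter-turn latch knob: 0 = locked (grip bar along the loader's y; the steel cam nose under it points slantwise at the hatch and blocks a pin on the hatch's edge), 1.57 = released (bar along the loader's x). Grows clockwise seen from above; stops at both ends; stays where left (about 0.05 N m of friction). Starts at 0 to 0.08.
- latch_grip (a point): Top centre of the latch knob, on its vertical axis, 42 mm above the block's top, at loader x +12, y +70 mm. The knob's black bar grip is 12 mm thick, 36 mm long and 28 mm high, from 14 to 42 mm above the block's top, on a 22 mm round foot. Turns with the knob (x axis of the point across the bar).
- rod: Loose ramming rod, about 150 g, upright in its stand: a steel shank 14 mm in diameter and 115 mm long below a wooden handle 26 mm in diameter and 55 mm long (170 mm in all). Origin: centre of its flat lower end; z along the rod to the handle.
- rod_top (a point): Centre of the top of the rod's handle, 170 mm from the lower end.
- stand_hole (a point): Centre of the mouth of the rod stand's hole, in the top of a fixed grey block 70 x 70 mm and 60 mm high. Hole 21 mm wide, 55 mm deep; in it the rod's lower end stands 55 mm below the mouth.
- thin1_center (a point): Bare steel cylinder, 20 mm in diameter and 20 mm long, standing on end on the bench (origin: the centre of the cylinder; its own z axis is the cylinder's axis). It goes into the narrow bore. May be absent.
- thin2_center (a point): Bare steel cylinder, 20 mm in diameter and 20 mm long, standing on end on the bench (origin: the centre of the cylinder; its own z axis is the cylinder's axis). It goes into the narrow bore. May be absent.
- thin3_center (a point): Bare steel cylinder, 20 mm in diameter and 20 mm long, standing on end on the bench (origin: the centre of the cylinder; its own z axis is the cylinder's axis). It goes into the narrow bore. May be absent.
- thick1_center (a point): Bare steel cylinder, 28 mm in diameter and 20 mm long, standing on end on the bench (origin: the centre of the cylinder; its own z axis is the cylinder's axis). It goes into the wide bore. May be absent.
- thick2_center (a point): Bare steel cylinder, 28 mm in diameter and 20 mm long, standing on end on the bench (origin: the centre of the cylinder; its own z axis is the cylinder's axis). It goes into the wide bore. May be absent.
- thick3_center (a point): Bare steel cylinder, 28 mm in diameter and 20 mm long, standing on end on the bench (origin: the centre of the cylinder; its own z axis is the cylinder's axis). It goes into the wide bore. May be absent.
- regulator: Bystander: spare pressure regulator, 50 mm square aluminium body with black knob, 85 mm high, origin under its centre.
- jar: Bystander: white jar with black cap, 56 mm wide, 80 mm high, origin under its centre.
- spanner: Bystander: spanner lying on the bench.
Mind the look-alikes: they are no part of the job. There is more than one size of the rod; the one meant has the size given above.

How it is judged:
By the outcome, as a careful person would: the job done as asked, in the order asked, and still so for the second after the job is handed in, with the robot touching nothing.
Of thin1, thin2, thin3 only 2 to 3 are there at a start; the rules pass over those that are not, and their reading is None.
Of thick1, thick2, thick3 only 1 to 3 are there at a start; the rules pass over those that are not, and their reading is None.
At some moment in a run one of thin1, thin2, thin3, thick1, thick2, thick3 may be knocked a few centimetres aside while the robot is not near it.
It also fails if it takes over 210 s, if anything falls off the work surface, if the arm or the gripper's body presses on something with over 40 N, if the wrist force passes 120 N, or if a joint passes its speed limit or range.

### The arm

A 7-joint arm with a two-finger parallel gripper is mounted at the origin on the work surface. World frame = base frame: x ahead of the robot, y to its left, z up, the work surface at z = 0. Lengths are in m, angles in rad, forces in N, time in s.
With the tool pointing down it reaches from about 0.4 to 0.85 m from the base axis. Payload 6.9 kg.
Tool frame: the origin (TCP) lies between the finger pads; the fingertips stand 14 mm ahead of it and the grasp point (between the pads) lies 5 mm behind it (manip.tip_extent is the distance from the TCP to the fingertips, in m); x points along the fingers, z is the direction in which the jaws open and shut, and the axes are right-handed (so a half turn about x gives the same grasp; the last joint's range is limited). The gripper opens to 85 mm and grips with 20 to 120 N. Pads are 22 mm wide; open, the fingers measure 114 mm over their backs; the gripper's body (76 mm by 85 mm) begins 54 mm behind the grasp point. The pads swing forward as they close: fully open they stand 13 mm farther back than shut.
Start: joints at [1.222, 0.507, -0.238, 1.5, 0.126, 1.149, -0.155], TCP at [0.275, -0.561, 0.245] pointing down, gripper open.
Joint ranges: [-3.08, 3.08], [-0.24, 2.05], [-1.43, 1.35], [0, 2.5], [-1.52, 4.66], [0.17, 1.96], [-2.89, 2.89]. Speed limits (rad/s): [2.39, 2.39, 3.14, 3.14, 3.14, 3.14, 3.14].

### API

Orientations are given as a unit quaternion [x, y, z, w].
In Python, from station import readout, eyes, sign_off, manip gives the robot as it stands.
- The arm moves only by the shell command python3 -m creep 'ROWS' [FORCE]. ROWS is JSON, a list of rows, each a list of 3 entries, a list of its own where there are three numbers: the shift along the tool's x, y, z in mm, then the turn about the tool's x in rad, then the closure, from 0 (fully open) to 1 (shut). A call has exactly 10 rows; each row shifts and turns the commanded pose from where the row before left it, along the tool's axes as they then stand; what a row does not reach is not made up. A row lasts 1/8 s, in which the tool goes at most 62.5 mm and 10.7 degrees, less where a joint would pass 70% of its speed; a pose out of reach is approached as far as the arm can. A call is refused whole if a number of a shift passes 62.5 or a number of a turn 0.188, either way. A call with a gripper value outside its range is refused whole. The fingers move at their own pace and stop on an object; FORCE is the grip in N (left out, the last holds). Time passes only in rows, so rows that do not move let the fingers close, or fill a call up. It gives the time, the measured TCP pose, the force and the opening at its end, in the units of the state.
- readout.get_state(): the state, without advancing time (a new reading comes with each control period).
- eyes.snapshot(name): name is "scene" or "top" or "wrist"; returns the picture (420x560x3 uint8, red, green, blue); there is no depth.
- eyes.camera_model(name): a dict with "camera_matrix" (3x3 intrinsics, pixels), "k1" (the pictures are not rectified: a ray, as slopes to the right and down, at radius r is drawn at 1 + k1 r^2 times it, then the intrinsics apply), "xyz" and "orientation" of the camera in the world; the wrist camera has in their place "mount" (4x4, takes a point from camera to tool coordinates, whose origin is the TCP and whose axes are the tool frame's). Camera axes: x right, y down, z forward; pixel columns grow to the right and rows downward; lengths in m; the calibration is good to about 2 mm. A picture is of the moment at which its call begins: read the wrist's pose just before it. camera_model takes no time and is no camera call.
- sign_off(): hands the job in, once; it reports no verdict.
The state is a dict: "time": time; "joints": joint angles; "dq": joint speeds; "tau": joint torques, N m; "ee_pos": TCP position; "tcp_rot": TCP orientation; "ft_force": force on the tool from outside, world axes, zero at the start; "torque": the same for the moment, N m; "gripper_width": opening from 0.0 (shut) to 1.0 (fully open).
Only numpy, scipy, OpenCV 4.12 (cv2) and the standard library are available. Lean on these libraries where they do the work, as an engineer would, in place of code of your own. Each camera call takes 0.05 s, during which the arm holds its last target. There are 200 camera calls.

## Working session

There is one attempt and no reset: what is moved stays moved. The work goes in short steps, Python scripts to look and compute and a shell command to move; the robot and the scene stay as the last step left them, time stands still between calls to the robot, and variables do not carry over. Pictures are saved under pics/ and viewed, about 12 in all and at most 16, crops included, and the job is handed in when it is done.

```bash
ls; mkdir -p pics
cat > h.py <<'E'
import numpy as np, cv2
from scipy.spatial.transform import Rotation as R
from station import readout, eyes, sign_off, manip
def snap(n,f=None):
    s=readout.get_state(); im=eyes.snapshot(n)
    if f: cv2.imwrite('pics/'+f,cv2.cvtColor(im,cv2.COLOR_RGB2BGR))
    return im,s
def cam(n,s=None):
    m=eyes.camera_model(n)
    K=np.array(m['camera_matrix']);k=m['k1']
    if 'mount' in m:
        M=np.array(m['mount']);T=np.eye(4);T[:3,:3]=R.from_quat(s['tcp_rot']).as_matrix();T[:3,3]=s['ee_pos'];T=T@M
        return K,k,T[:3,:3],T[:3,3]
    return K,k,R.from_quat(m['orientation']).as_matrix(),np.array(m['xyz'])
def ray(c,uv):
    K,k,Rm,t=c
    p=cv2.undistortPoints(np.array([[uv]],float),K,np.array([k,0,0,0.]))[0,0]
    return t,Rm@np.array([p[0],p[1],1])
def onplane(c,uv,z):
    t,d=ray(c,uv); return t+d*(z-t[2])/d[2]
def proj(c,P):
    K,k,Rm,t=c
    return cv2.projectPoints((np.atleast_2d(P)-t)@Rm,np.zeros(3),np.zeros(3),K,np.array([k,0,0,0.]))[0][:,0]
def totool(s,P):  # world point in tool coords, mm
    return R.from_quat(s['tcp_rot']).inv().apply(np.array(P)-s['ee_pos'])*1000
E
python3 - <<'E'
from h import *
snap('scene','s0.png');_,s=snap('top','t0.png');print(s)
for n in('scene','top','wrist'):print(n,eyes.camera_model(n))
print(R.from_quat(s['tcp_rot']).as_matrix().round(3),manip.tip_extent)
E
```

```text
pics
{'time': 0.05, 'joints': array([ 1.22151528,  0.50830824, -0.23754929,  1.50111971,  0.12571642,
        1.14887806, -0.15478339]), 'dq': array([-0.00168244, -0.001214  , -0.00041647, -0.00224898,  0.00228691,
        0.00167871, -0.00159257]), 'tau': array([-3.43333319e-03, -6.22431493e+01, -2.19693907e+00, -2.50497937e+01,
        1.26761443e-02,  7.84060685e-03, -7.49053402e-05]), 'ee_pos': array([ 0.27427625, -0.56108682,  0.2444534 ]), 'tcp_rot': array([ 0.37470428,  0.6003807 , -0.37408111,  0.5993355 ]), 'ft_force': array([-0.88248207, -0.63025303, -0.4217867 ]), 'torque': array([ 0.01928082,  0.00472774, -0.02028753]), 'gripper_width': 0.9970514332408512}
scene {'camera_matrix': array([[430.86903481,   0.        , 281.86212892],
       [  0.        , 430.86903481, 214.21668167],
       [  0.        ,   0.        ,   1.        ]]), 'k1': -0.07072049933562184, 'xyz': array([1.13478377, 0.48047231, 0.71398432]), 'orientation': array([ 0.39557529,  0.81246206, -0.38273662, -0.19219331])}
top {'camera_matrix': array([[455.01978102,   0.        , 282.16164412],
       [  0.   
[... 181 characters left out ...]
': array([-0.70041766,  0.70977216, -0.06314923,  0.04062952])}
wrist {'camera_matrix': array([[342.65099834,   0.        , 282.47213673],
       [  0.        , 342.65099834, 212.61551875],
       [  0.        ,   0.        ,   1.        ]]), 'k1': -0.06091580872816089, 'mount': array([[-2.69245405e-04, -2.82338464e-01,  9.59314818e-01,
        -1.28657472e-01],
       [-2.27446319e-04, -9.59314810e-01, -2.82338525e-01,
         7.14693040e-02],
       [ 9.99999938e-01, -2.94210975e-04,  1.94074261e-04,
         4.41095891e-04],
       [ 0.00000000e+00,  0.00000000e+00,  0.00000000e+00,
         1.00000000e+00]])}
[[-0.001  0.898  0.439]
 [ 0.002  0.439 -0.898]
 [-1.    -0.    -0.002]] 0.014
```

View pics/t0.png

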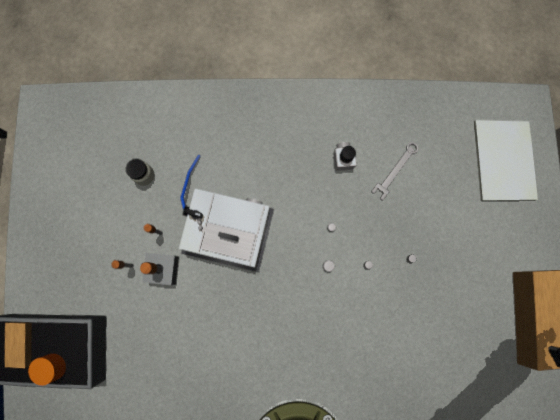

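View pics/s0.png

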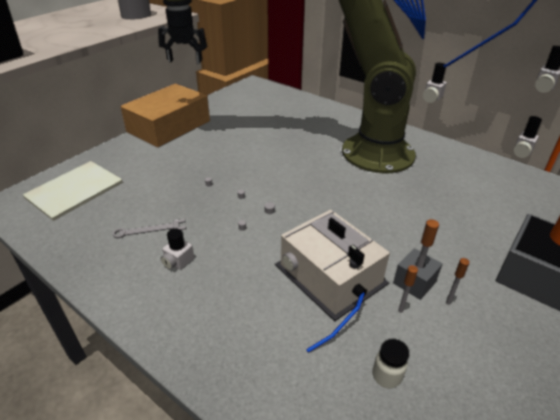

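The top view shows four rollers at (332,228), (328,267), (368,265) and (412,259), and the loader at (225,228) with its hatch tab at (229,237) and latch at (193,213). There are three rod-like things: one in the grey stand at (150,268), and two others at (149,229) and (117,265). I'll check them in a close crop.

Run:
```python
from h import *
im=cv2.imread('pics/t0.png')
a=cv2.resize(im[175:305,95:285],None,fx=4,fy=4,interpolation=cv2.INTER_CUBIC)
cv2.imwrite('pics/c1.png',a)
c=cam('top')
g=cv2.cvtColor(im,cv2.COLOR_BGR2GRAY)
sub=g[215:285,310:430]
bg=np.median(sub); m=(sub>bg+45).astype(np.uint8)
n,l,st,ce=cv2.connectedComponentsWithStats(m)
for i in range(1,n):
    if st[i,4]>8: 
        uv=ce[i]+[310,215]; print('roller',uv.round(1),st[i,4],onplane(c,uv,.02)[:2].round(4))
for nm,uv,z in [('rodtop',(148,268),.175),('o1',(149,229),.12),('o2',(117,265),.12),('latch',(192,213),.137),('tab',(229,237),.13)]: print(nm,onplane(c,uv,z).round(4))
# loader mask
m=cv2.inRange(im[170:290,165:290],(150,150,150),(255,255,255));cs=cv2.findContours(m,0,2)[0];k=max(cs,key=cv2.contourArea)
print(cv2.minAreaRect(k))
b=cv2.boxPoints(cv2.minAreaRect(k))+[165,170];print(b)
for q in b: print(onplane(c,q,.095).round(4))
```

```text
rodtop [0.4435 0.3192 0.175 ]
o1 [0.5324 0.3332 0.12  ]
o2 [0.4514 0.405  0.12  ]
latch [0.5657 0.2325 0.137 ]
tab [0.5117 0.1503 0.13  ]
((58.681182861328125, 55.03486633300781), (79.20703887939453, 66.7214584350586), 12.938055992126465)
[[177.61370468 248.68153381]
 [192.55247116 183.65394688]
 [269.74865723 201.38819885]
 [254.80989075 266.41578674]]
[0.4888 0.272  0.095 ]
[0.641  0.2392 0.095 ]
[0.5968 0.0582 0.095 ]
[0.4463 0.0942 0.095 ]
```

View pics/c1.png

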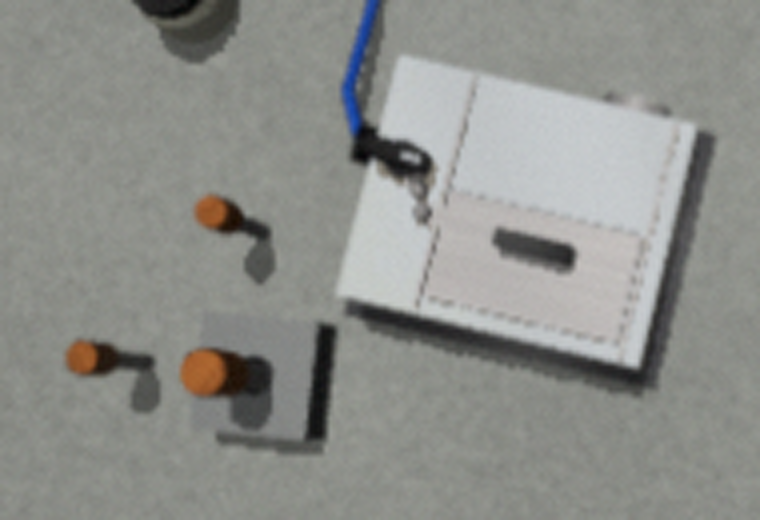

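The rod in the stand (crop (208,370), larger handle) is the one I want. The two free-standing ones at (217,212) and (90,357) are smaller look-alikes. Next I'll measure the rollers and head that way.

```bash
cat >> h.py <<'E'
def go(s,P,yaw=None):  # tool-axes shift (mm) if turning after, and turn (rad); yaw = heading of tool y in world
    Rm=R.from_quat(s['tcp_rot']).as_matrix(); y0=np.arctan2(Rm[1,1],Rm[0,1])
    d=totool(s,P); r='yaw %.1f shift %s'%(np.degrees(y0),d.round(1))
    if yaw is not None:
        t=-(np.radians(yaw)-y0); t=(t+np.pi)%(2*np.pi)-np.pi; r+=' turn %.3f'%t
    return r
E
python3 - <<'E'
from h import *
im=cv2.imread('pics/t0.png');c=cam('top')
g=cv2.cvtColor(im,cv2.COLOR_BGR2GRAY)
sub=g[215:285,310:430];bg=np.median(sub);print(bg,sub.max())
m=(sub>bg+25).astype(np.uint8)
n,l,st,ce=cv2.connectedComponentsWithStats(m)
for i in range(1,n):
    if st[i,4]>8: 
        uv=ce[i]+[310,215]; print('roller',uv.round(1),st[i,4],onplane(c,uv,.02)[:2].round(4))
s=readout.get_state()
print(go(s,[.48,-.06,.25],77), go(s,[.50,.14,.28],77))
E
```

```text
141.0 191
roller [331.5 226.4] 31 [ 0.544  -0.0956]
roller [328.6 265.5] 66 [ 0.447  -0.0858]
roller [368.  263.8] 21 [ 0.4492 -0.1846]
yaw 26.1 shift [  -4.9  404.9 -359.8] turn -0.889 yaw 26.1 shift [ -34.6  510.7 -530.8] turn -0.889
```

```bash
python3 -m creep '[[[0,36,-36],0,0],[[0,36,-36],0,0],[[0,36,-36],0,0],[[0,40,-36],0,0],[[0,42,-36],0,0],[[0,42,-36],0,0],[[0,42,-36],0,0],[[0,42,-36],0,0],[[0,42,-36],0,0],[[0,42,-36],0,0]]' 40
python3 - <<'E'
from h import *
im,s=snap('wrist','w1.png');print(s['time'],s['ee_pos'],np.abs(s['dq']).max())
print(go(s,[.50,.14,.28],77))
E
```

```text
time: 1.35
ee_pos: [0.476, -0.0608, 0.2452]
tcp_rot: [0.374, 0.6, -0.375, 0.6]
ft_force: [0.5, -0.6, 0.3]
gripper_width: 1.001
1.35 [ 0.47604295 -0.0607913   0.24520856] 1.0112646382219348
yaw 26.0 shift [ -34.8  109.7 -169.9] turn -0.889
```

View pics/w1.png

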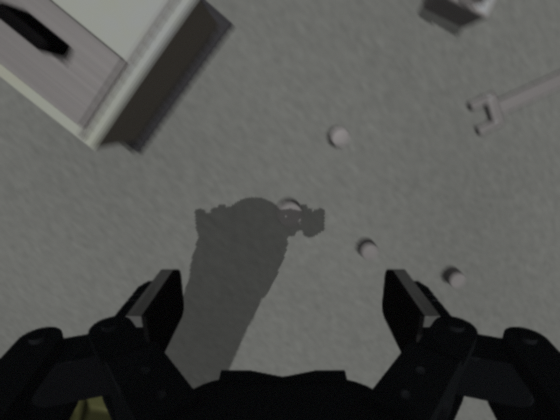

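The wrist view shows the four rollers at (338,136), (290,205, in shadow), (368,248) and (455,277). I'll move on over the loader.

```bash
python3 -m creep '[[[-7,22,-34],0,0],[[-7,22,-34],0,0],[[-7,22,-34],0,0],[[-7,22,-34],0,0],[[-7,22,-34],0,0],[[0,0,0],-0.178,0.2],[[0,0,0],-0.178,0.2],[[0,0,0],-0.178,0.2],[[0,0,0],-0.178,0.2],[[0,0,0],-0.177,0.2]]'
python3 - <<'E'
from h import *
im,s=snap('wrist','w2.png');print(s['time'],s['ee_pos'],s['tcp_rot'],np.abs(s['dq']).max())
E
```

```text
time: 2.65
ee_pos: [0.4997, 0.1383, 0.28]
tcp_rot: [0.078, 0.703, -0.078, 0.703]
ft_force: [0.2, 0.1, -0.8]
gripper_width: 0.804
2.65 [0.4996737  0.13828475 0.2799682 ] [ 0.07793197  0.70303279 -0.07817819  0.70253803] 1.2494443628838163
```

View pics/w2.png

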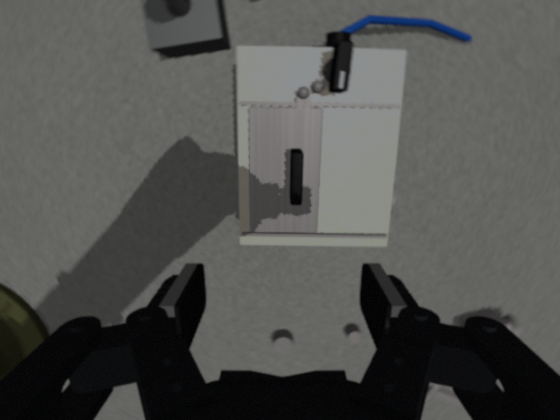

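```bash
cat >> h.py <<'E'
def loaderpt(o,yaw,p):
    c,s_=np.cos(yaw),np.sin(yaw); p=np.array(p,float)/1000
    return np.array([o[0]+c*p[0]-s_*p[1],o[1]+s_*p[0]+c*p[1],p[2]])
E
python3 - <<'E'
from h import *
im,s=snap('wrist','w3.png');c=cam('wrist',s);print(s['ee_pos'],np.abs(s['dq']).max())
g=cv2.cvtColor(im,cv2.COLOR_RGB2GRAY)
# quad from bright mask
m=(g>150).astype(np.uint8);m[260:]=0
m=cv2.morphologyEx(m,cv2.MORPH_CLOSE,np.ones((35,35)))
k=max(cv2.findContours(m,0,2)[0],key=cv2.contourArea)
q=cv2.approxPolyDP(cv2.convexHull(k),8,True)[:,0];print(q.tolist())
P=np.array([onplane(c,x,.095)[:2] for x in q]);print(P.round(4).tolist())
for i in range(len(P)): d=P[(i+1)%len(P)]-P[i];print(np.hypot(*d).round(4),np.degrees(np.arctan2(d[1],d[0])).round(2))
print('tab',onplane(c,(296,176),.1305),)
E
```

```text
[0.4997147  0.13821355 0.27990406] 0.252574219446521Traceback (most recent call last):
  File "<stdin>", line 7, in <module>
ValueError: max() iterable argument is empty
```

Run:
```python
from h import *
im,s=snap('wrist');c=cam('wrist',s)
g=cv2.cvtColor(im,cv2.COLOR_RGB2GRAY);gb=cv2.GaussianBlur(g,(3,3),0).astype(int)
# edge lines: sample strongest gradient along scanlines
def fit(pts): 
    vx,vy,x,y=cv2.fitLine(np.array(pts,np.float32),cv2.DIST_HUBER,0,.01,.01).ravel(); return np.array([-vy,vx,-(-vy*x+vx*y)])
R_=[(375+np.argmax(-np.diff(gb[r,375:420]))+.5,r) for r in range(110,230,4)]
Lf=[(228+np.argmax(np.diff(gb[r,228:248]))+.5,r) for r in list(range(60,125,4))]
Tp=[(x,38+np.argmax(np.diff(gb[38:60,x]))+.5) for x in list(range(245,320,5))]
Bt=[(x,236+np.argmax(-np.diff(gb[236:256,x]))+.5) for x in range(320,385,5)]
ls=[fit(a) for a in(R_,Lf,Tp,Bt)]
X=lambda a,b:(lambda v:v[:2]/v[2])(np.cross(a,b))
q=[X(ls[1],ls[2]),X(ls[0],ls[2]),X(ls[0],ls[3]),X(ls[1],ls[3])];print(np.round(q,1).tolist())
P=np.array([onplane(c,x,.095)[:2] for x in q])
for i in range(4): d=P[(i+1)%4]-P[i];print(np.hypot(*d).round(4),np.degrees(np.arctan2(d[1],d[0])).round(2))
print('centre',P.mean(0))
a=im[20:260,215:475];cv2.imwrite('pics/w4c.png',cv2.cvtColor(cv2.resize(a,None,fx=2.3,fy=2.3,interpolation=cv2.INTER_CUBIC),cv2.COLOR_RGB2BGR))
```

```text
[[236.10000610351562, 44.79999923706055], [408.20001220703125, 48.70000076293945], [386.20001220703125, 247.1999969482422], [240.1999969482422, 243.60000610351562]]
0.1465 -13.75
0.1815 -104.4
0.1441 165.53
0.1796 76.36
centre [0.53898637 0.16558976]
```

View pics/w4c.png

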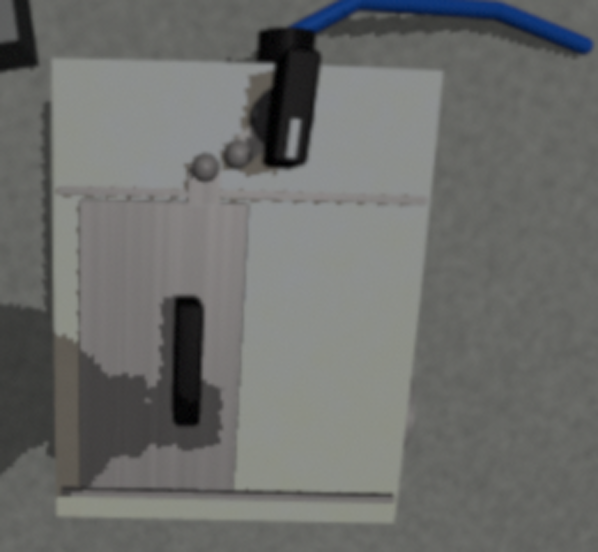

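The crop shows the loader square to the view. The tab is at crop (187,360), the latch bar is locked at about (300,85), and the cam balls are at (205,165) and (237,152). The measured sizes come to 145 × 180 mm, as specified.

```bash
cat >> h.py <<'E'
LO=(0.539,0.1656);LY=np.radians(-14.0)
def L(x,y,z): return loaderpt(LO,LY,(x,y,z))
def inL(P): return R.from_euler('z',-LY).apply(np.array([P[0]-LO[0],P[1]-LO[1],P[2]]))*1000
E
python3 - <<'E'
from h import *
s=readout.get_state();c=cam('wrist',s)
w=lambda x,y:(215+x/2.3,20+y/2.3)
print('tab',inL(onplane(c,w(187,360),.1305)),'bar ends',inL(onplane(c,w(298,52),.137)),inL(onplane(c,w(291,118),.137)))
print('latch proj',proj(c,[L(12,70,137),L(12,52,137),L(12,88,137)]), 'rear hatch',inL(onplane(c,w(80,345),.1005)),inL(onplane(c,w(240,345),.1005)))
print(L(12,70,137),go(s,L(12,70,180),76.0),s['gripper_width'])
E
```

```text
tab [-20.42611813 -15.69074173 130.5       ] bar ends [ 12.284827    85.53404626 137.        ] [ 11.09434587  65.51632386 137.        ]
latch proj [[343.05687601  64.97146506]
 [341.75254445  90.24081067]
 [344.35512939  39.00065384]] rear hatch [-61.43217766 -15.76905687 100.5       ] [  1.55710406 -14.8794612  100.5       ]
[0.56757808 0.23061764 0.137     ] yaw 76.8 shift [ 99.9 105.5  45. ] turn 0.014 0.800993328673035
```

```bash
python3 -m creep '[[[0,35,15],0.014,0.45],[[0,35,15],0,0.45],[[0,35,15],0,0.45],[[33,0,0],0,0.45],[[33,0,0],0,0.45],[[34,0,0],0,0.45],[[20,0,0],0,0.45],[[20,0,0],0,0.45],[[13,0,0],0,0.45],[[0,0,0],0,0.45]]' 40
python3 - <<'E'
from h import *
im,s=snap('wrist','w5.png');c=cam('wrist',s);print(inL(s['ee_pos']),s['ft_force'],go(s,L(12,70,127),76.0))
E
```

```text
time: 4.05
ee_pos: [0.5678, 0.2299, 0.1265]
tcp_rot: [0.085, 0.702, -0.086, 0.701]
ft_force: [-0.1, -0.2, 0.6]
gripper_width: 0.551
[ 12.3978681   69.35325215 126.47592051] [-0.05395774 -0.1834533   0.59971809] yaw 76.1 shift [-0.5  0.6 -0.4] turn 0.002
```

View pics/w5.png

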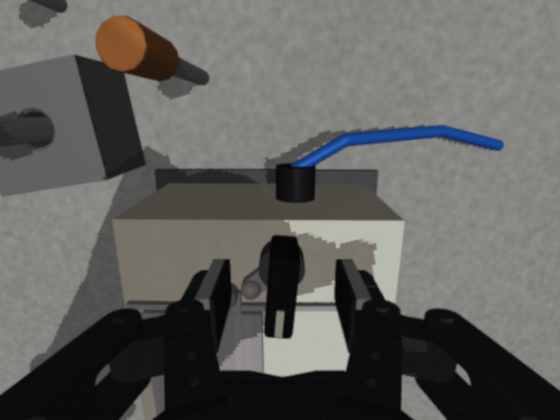

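The bar at (283,285) is centred between the pads at (220,300) and (347,300). I'll grip it and turn 1.6 rad.

```bash
python3 -m creep '[[[0,0,0],0,1],[[0,0,0],0,1],[[0,0,0],0,1],[[0,0,0],0,1],[[0,0,0],0.1,1],[[0,0,0],0.15,1],[[0,0,0],0.15,1],[[0,0,0],0.15,1],[[0,0,0],0.15,1],[[0,0,0],0.15,1]]' 40
python3 -m creep '[[[0,0,0],0.15,1],[[0,0,0],0.15,1],[[0,0,0],0.15,1],[[0,0,0],0.15,1],[[0,0,0],0.15,1],[[0,0,0],0,1],[[0,0,0],0,1],[[0,0,0],0,0.4],[[0,0,0],0,0.4],[[0,0,0],0,0.4]]'
python3 - <<'E'
from h import *
im,s=snap('wrist','w6.png');print(inL(s['ee_pos']),s['ft_force'],go(s,L(-60,-16,170),-14.0),s['gripper_width'])
E
```

```text
time: 5.35
ee_pos: [0.5672, 0.2306, 0.1281]
tcp_rot: [0.368, 0.604, -0.368, 0.603]
ft_force: [-5.4, -0.4, 5.1]
gripper_width: 0.126
time: 6.6
ee_pos: [0.5685, 0.2301, 0.1273]
tcp_rot: [0.563, 0.428, -0.563, 0.428]
ft_force: [0.2, 0.7, 0.2]
gripper_width: 0.602
[ 13.0171569   69.6852494  127.28392148] [0.21299561 0.68313012 0.15412315] yaw -15.5 shift [-42.8 -70.7  87.6] turn -0.026 0.6017200068119757
```

View pics/w6.png

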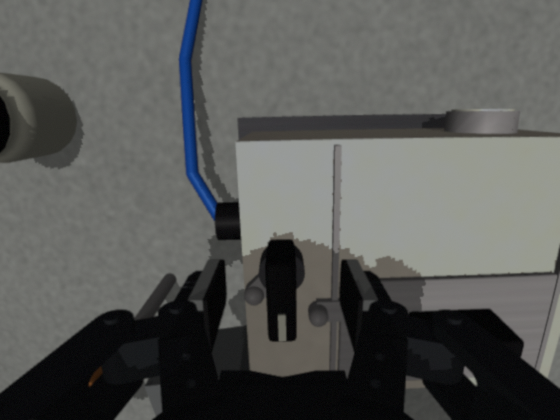

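The bar now lies along the loader's x and the cam nose is clear of the pin, so the latch is released. Next I'll push the hatch open with shut fingers from the -x side of the tab.

```bash
python3 -m creep '[[[-43,0,0],0,0.4],[[0,-24,29],-0.026,1],[[0,-24,29],0,1],[[0,-23,29],0,1],[[0,0,0],0,1],[[16,0,0],0,1],[[15,0,0],0,1],[[15,0,0],0,1],[[0,0,0],0,1],[[0,10,0],0,1]]'
python3 -m creep '[[[0,10,0],0,1],[[0,8,0],0,1],[[0,10,0],0,1],[[0,10,0],0,1],[[0,10,0],0,1],[[0,10,0],0,1],[[0,10,0],0,1],[[0,8,0],0,1],[[0,4,0],0,1],[[0,0,0],0,1]]'
python3 - <<'E'
from h import *
im,s=snap('wrist');print(inL(s['ee_pos']),s['ft_force'])
E
```

```text
time: 7.9
ee_pos: [0.488, 0.162, 0.1247]
tcp_rot: [0.557, 0.436, -0.557, 0.436]
ft_force: [0.2, 0.2, -0.2]
gripper_width: -0.003
time: 9.15
ee_pos: [0.5628, 0.1424, 0.1239]
tcp_rot: [-0.556, -0.437, 0.558, -0.435]
ft_force: [-9.9, 1.2, 5.6]
gripper_width: 0.0
[ 28.73554385 -16.69819521 123.9302595 ] [-9.92872517  1.22975103  5.63862239]
```

It stopped against the end stop: 10 N, with the tab face at 39.7 mm against the expected 40. Now back to the rollers, looking at the bores on the way.

```bash
python3 -m creep '[[[0,-6,0],0,1],[[-40,0,0],0,0.8],[[-40,0,0],0,0.5],[[-40,-20,0],0,0.5],[[0,-20,0],0,0.5],[[0,0,0],0,0.5],[[0,0,0],0,0.5],[[0,0,0],0,0.5],[[0,0,0],0,0.5],[[0,0,0],0,0.5]]'
python3 - <<'E'
from h import *
im,s=snap('wrist','w7.png');c=cam('wrist',s);print(inL(s['ee_pos']),s['ft_force'],go(s,[.47,-.14,.24],-14))
print(proj(c,[L(-30,-45,95),L(-30,10,95)]))
E
```

```text
time: 10.45
ee_pos: [0.5206, 0.153, 0.244]
tcp_rot: [-0.557, -0.435, 0.557, -0.435]
ft_force: [-1.1, -0.3, 0.5]
gripper_width: 0.498
[-14.81296421 -16.66770482 243.99111605] [-1.05833027 -0.30615289  0.46886186] yaw -14.0 shift [  4.   21.8 296.5] turn -0.000
[[315.10269557 218.58508983]
 [250.35304539 218.61946178]]
```

View pics/w7.png

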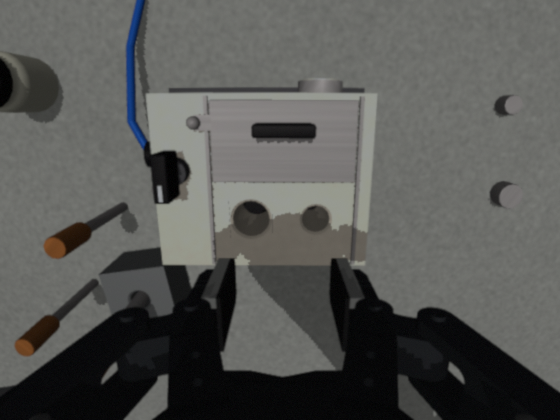

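The bores appear at (316,218) and (251,218), within 1 px of prediction, and are fully clear. Next, the rollers.

```bash
python3 -m creep '[[[0,3,37],0,0.3],[[0,3,37],0,0.3],[[0,3,37],0,0.3],[[0,3,37],0,0.3],[[0,3,37],0,0.3],[[0,3,37],0,0.3],[[0,3,37],0,0.3],[[4,0,37],0,0.3],[[0,0,0],0,0.3],[[0,0,0],0,0.3]]'
cat > rl.py <<'E'
from h import *
im,s=snap('wrist','r%d.png'%int(readout.get_state()['time']*100));c=cam('wrist',s);print('t',s['time'],s['ee_pos'].round(4),s['ft_force'].round(1))
g=cv2.GaussianBlur(cv2.cvtColor(im,cv2.COLOR_RGB2GRAY),(3,3),0).astype(int)
d=g-cv2.medianBlur(g.astype(np.uint8),51).astype(int)
m=(d>22).astype(np.uint8);n,l,st,ce=cv2.connectedComponentsWithStats(m)
for i in range(1,n):
    if 25<st[i,4]<2500 and ce[i][1]<345:
        P=onplane(c,ce[i],.02); mm=np.sqrt(st[i,4])*np.linalg.norm(P-c[3])/343*1000*1.128
        print(ce[i].round(),'wh',st[i,2:4],'diam~%.1f'%mm,P[:2].round(4),go(s,[P[0],P[1],.023],-14))
E
python3 rl.py; ls -t pics|head -1
```

```text
time: 11.75
ee_pos: [0.4694, -0.1386, 0.2403]
tcp_rot: [0.557, 0.435, -0.557, 0.435]
ft_force: [0.3, 1.5, -0.5]
gripper_width: 0.7
t 11.75 [ 0.4694 -0.1386  0.2403] [ 0.3  1.5 -0.5]
[222. 122.] wh [14 15] diam~14.5 [ 0.5446 -0.0964] yaw -14.0 shift [217.4  62.7 -59. ] turn 0.000
[ 19. 199.] wh [ 41 161] diam~62.5 [0.5238 0.1443] yaw -14.0 shift [ 217.5  -15.7 -287.5] turn 0.000
[269. 210.] wh [11  4] diam~6.5 [ 0.4461 -0.1191] yaw -14.0 shift [217.3 -27.4 -13.1] turn 0.000
[251. 245.] wh [10 23] diam~14.0 [ 0.4115 -0.0893] yaw -14.0 shift [217.3 -68.2 -33.7] turn 0.000
[348. 325.] wh [ 29 139] diam~63.9 [ 0.2861 -0.1734] yaw -14.0 shift [ 217.3 -169.6   78.2] turn 0.000
[ 74. 264.] wh [15 11] diam~10.9 [0.438  0.1137] yaw -14.0 shift [ 217.5  -91.5 -237.1] turn 0.000
[ 15. 281.] wh [24 12] diam~19.1 [0.4337 0.1954] yaw -14.0 shift [ 217.5 -115.4 -315.3] turn 0.000
[185. 300.] wh [18 27] diam~23.1 [0.3641 0.004 ] yaw -14.0 shift [ 217.4 -136.8 -112.8] turn 0.000
[380. 300.] wh [18 27] diam~22.9 [ 0.3094 -0.2161] yaw -14.0 shift [ 217.2 -136.6  114. ] turn 0.000
[159. 300.] wh [12 12] diam~10.1 [0.3718 0.0327] yaw -14.0 shift [ 217.4 -136.2 -142.6] turn 0.000
[406. 300.] wh [13 13] diam~10.3 [ 0.3025 -0.2452] yaw -14.0 shift [ 217.2 -136.2  143.9] turn 0.000
[130. 318.] wh [27 12] diam~20.5 [0.3566 0.0764] yaw -14.0 shift [ 217.4 -161.5 -181.3] turn 0.000
[435. 318.] wh [27 12] diam~20.8 [ 0.2686 -0.2765] yaw -14.0 shift [ 217.2 -161.6  182.4] turn 0.000
r1175.png
```

View pics/r1175.png

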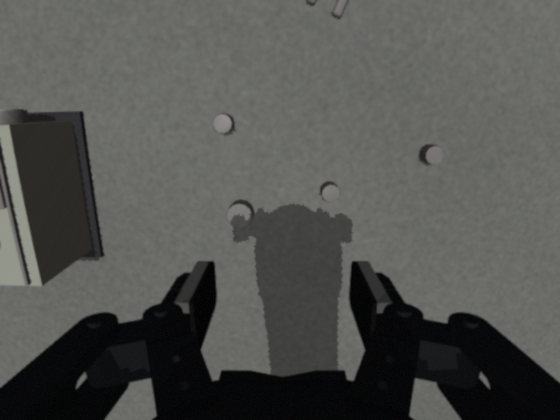

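There are four rollers: thin at (222,122), (330,190) and (433,153), and the thick one at (240,210).

```bash
cat > rl.py <<'E'
import sys
from h import *
# local refine: roller top disc near world x y, diameter mm
def near(im,s,P,dia):
    c=cam('wrist',s);P=np.array([P[0],P[1],.02]);u=proj(c,P)[0];r=dia/2000*343/((P-c[3])@c[2][:,2])
    w=int(2.2*r)+6;x0,y0=(u-w).astype(int).clip(0)
    g=cv2.GaussianBlur(cv2.cvtColor(im,cv2.COLOR_RGB2GRAY),(3,3),0)[y0:y0+2*w,x0:x0+2*w]
    g=cv2.resize(g,None,fx=4,fy=4,interpolation=cv2.INTER_CUBIC)
    H=cv2.HoughCircles(g,cv2.HOUGH_GRADIENT,1,400,param1=60,param2=12,minRadius=int(r*3.4),maxRadius=int(r*4.6))
    if H is None: print('none',u,r); return
    h=H[0,0];uv=h[:2]/4+[x0,y0];Q=onplane(c,uv,.02);print('pred',u.round(1),'found',uv.round(1),'r %.1f/%.1f'%(h[2]/4,r),'world',Q[:2].round(4));return Q
if __name__=='__main__':
    im,s=snap('wrist','last.png');print('t',s['time'],s['ee_pos'].round(4),s['ft_force'].round(1),s['gripper_width'])
    x,y,d=map(float,sys.argv[1:4]);Q=near(im,s,(x,y),d)
    if Q is not None: print(go(s,[Q[0],Q[1],.023],-14))
E
python3 - <<'E'
from rl import *
im=cv2.cvtColor(cv2.imread('pics/r1175.png'),cv2.COLOR_BGR2RGB);s=readout.get_state();c=cam('wrist',s)
for uv,d in[((330,190),20),((222,122),20),((433,153),20),((240,210),28)]:
    P=onplane(c,uv,.02);Q=near(im,s,P,d);print(P.round(4),go(s,[P[0],P[1],.06],-14))
E
```

```text
pred [330. 190.] found [330.9 193.9] r 8.7/9.6 world [ 0.4473 -0.1853]
[ 0.4515 -0.1853  0.02  ] yaw -13.9 shift [180.3  -6.2  50.2] turn 0.001
pred [222. 122.] found [222.1 123.4] r 9.4/10.2 world [ 0.5436 -0.0954]
[ 0.5449 -0.0956  0.02  ] yaw -13.9 shift [180.4  62.8 -59.3] turn 0.001
pred [433. 153.] found [428.4 153.4] r 9.1/9.9 world [ 0.465  -0.2914]
[ 0.4642 -0.2961  0.02  ] yaw -13.9 shift [180.3  32.8 154.7] turn 0.001
pred [240. 210.] found [239.1 215.6] r 12.2/13.2 world [ 0.4475 -0.0856]
[ 0.4533 -0.0882  0.02  ] yaw -13.9 shift [180.4 -27.9 -44.4] turn 0.001
```

```bash
python3 -m creep '[[[30,-3,17],0,0.4],[[30,-3,17],0,0.4],[[30,-2,15],0,0.4],[[30,0,0],0,0.4],[[30,0,0],0,0.4],[[20,0,0],0,0.4],[[10,0,0],0,0.4],[[0,0,0],0,0.4],[[0,0,0],0,0.4],[[0,0,0],0,0.4]]'
python3 rl.py .449 -.185 20
```

```text
time: 13.05
ee_pos: [0.4501, -0.1849, 0.061]
tcp_rot: [0.557, 0.435, -0.557, 0.436]
ft_force: [0.2, 0.7, 0.3]
gripper_width: 0.602
t 13.05 [ 0.4501 -0.1849  0.061 ] [0.2 0.7 0.3] 0.6022757799985871
pred [282.2 253.8] found [283.4 246.6] r 18.4/18.7 world [ 0.4528 -0.1866]
yaw -14.0 shift [38.  3.  1.] turn 0.000
```

View pics/last.png

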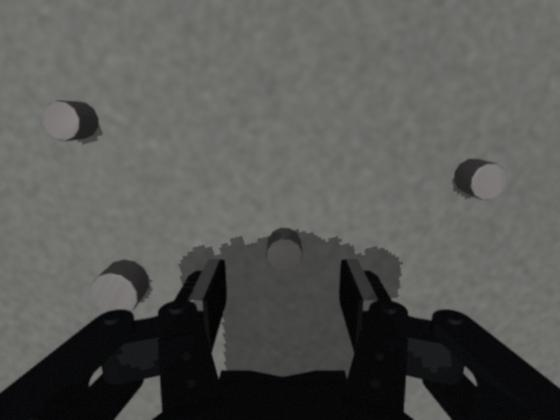

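The roller between the pads has its top disc at about (284,252), close to the prediction of (282,254). I'll descend and grip.

```bash
python3 -m creep '[[[20,1,0],0,0.4],[[18,0,0],0,0.4],[[0,0,0],0,1],[[0,0,0],0,1],[[0,0,0],0,1],[[0,0,0],0,1],[[-40,0,0],0,1],[[-50,0,0],0,1],[[-50,0,0],0,1],[[-30,0,0],0,1]]' 40
python3 - <<'E'
from h import *
s=readout.get_state();print(s['ee_pos'],s['gripper_width'],go(s,L(-30,-45,125),-14),go(s,L(-30,10,125),-14))
E
```

```text
time: 14.35
ee_pos: [0.451, -0.1852, 0.1951]
tcp_rot: [0.558, 0.434, -0.557, 0.436]
ft_force: [0.0, -0.4, -0.8]
gripper_width: 0.209
[ 0.45099883 -0.18521374  0.19506729] 0.20857835818563042 yaw -14.0 shift [  69.9  -29.7 -316.7] turn 0.000 yaw -14.0 shift [  69.8  -29.7 -371.7] turn 0.000
```

```bash
python3 -m creep '[[[0,-4,-40],0,1],[[0,-4,-45],0,1],[[0,-4,-45],0,1],[[0,-4,-45],0,1],[[0,-4,-45],0,1],[[0,-5,-45],0,1],[[0,-5,-36],0,1],[[40,0,-16],0,1],[[30,0,0],0,1],[[0,0,0],0,1]]'
python3 - <<'E'
from h import *
im,s=snap('wrist','n1.png');c=cam('wrist',s);print(inL(s['ee_pos']),go(s,L(-30,-45,110),-14),s['gripper_width'])
print(proj(c,[L(-30,-45,95),inL(s['ee_pos']) @ np.eye(3)*0+s['ee_pos']]))
a=im[180:330,180:390];cv2.imwrite('pics/n1c.png',cv2.cvtColor(cv2.resize(a,None,fx=3,fy=3,interpolation=cv2.INTER_CUBIC),cv2.COLOR_RGB2BGR))
E
```

```text
time: 15.6
ee_pos: [0.4966, 0.1296, 0.1208]
tcp_rot: [-0.556, -0.436, 0.558, -0.435]
ft_force: [-0.7, -0.2, -0.4]
gripper_width: 0.207
[-32.447247   -45.23005803 120.78486755] yaw -14.0 shift [10.8  2.5 -0.3] turn 0.001 0.20740506128577973
[[280.88030458 259.30193634]
 [281.34597855 290.07861674]]
```

View pics/n1c.png

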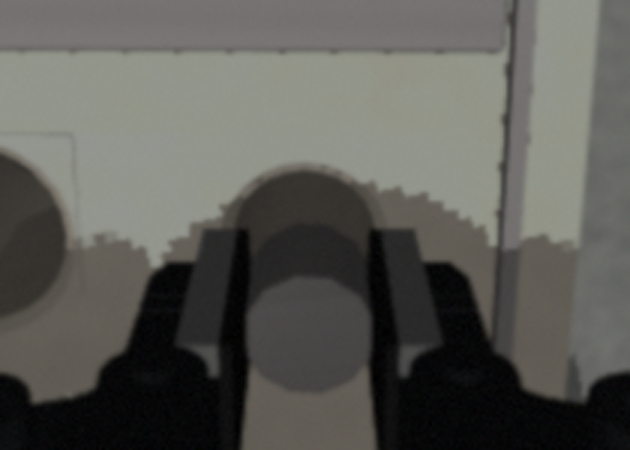

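The roller top at full (283,291) and the bore ring at x≈282.7 are aligned sideways, with 2.5 mm still to go in y.

```bash
python3 -m creep '[[[0,2.5,0],0,1],[[0,0,0],0,1],[[4,0,0],0,1],[[4,0,0],0,1],[[3,0,0],0,1],[[0,0,0],0,1],[[0,0,0],0,1],[[0,0,0],0,1],[[0,0,0],0,1],[[0,0,0],0,1]]'
python3 - <<'E'
from h import *
im,s=snap('wrist','n2.png');c=cam('wrist',s);print(inL(s['ee_pos']),s['ft_force'],s['gripper_width'])
a=im[180:330,180:390];cv2.imwrite('pics/n2c.png',cv2.cvtColor(cv2.resize(a,None,fx=3,fy=3,interpolation=cv2.INTER_CUBIC),cv2.COLOR_RGB2BGR))
E
```

```text
time: 16.9
ee_pos: [0.5006, 0.1292, 0.1114]
tcp_rot: [0.557, 0.435, -0.557, 0.435]
ft_force: [0.4, 0.7, 0.0]
gripper_width: 0.213
[-28.49608873 -44.57061658 111.36470215] [0.41518459 0.67003269 0.01068585] 0.21324323684902413
```

No contact force with the roller 6 mm into the bore. I'll release it, look to check it dropped, and go to the second thin roller.

```bash
python3 -m creep '[[[0,0,0],0,0.5],[[0,0,0],0,0.5],[[0,0,0],0,0.5],[[0,0,0],0,0.5],[[-40,0,0],0,0.5],[[-40,0,0],0,0.5],[[0,0,0],0,0.5],[[0,0,0],0,0.5],[[0,0,0],0,0.5],[[0,0,0],0,0.5]]'
python3 - <<'E'
from h import *
im,s=snap('wrist','n3.png');c=cam('wrist',s);print(inL(s['ee_pos']),s['ft_force'],s['gripper_width'],proj(c,[L(-30,-45,95)]),go(s,[.544,-.0955,.06],-14))
a=im[120:320,180:390];cv2.imwrite('pics/n3c.png',cv2.cvtColor(cv2.resize(a,None,fx=2.5,fy=2.5,interpolation=cv2.INTER_CUBIC),cv2.COLOR_RGB2BGR))
E
```

```text
time: 18.2
ee_pos: [0.5001, 0.1291, 0.1904]
tcp_rot: [-0.557, -0.436, 0.558, -0.435]
ft_force: [-0.2, 1.0, 0.4]
gripper_width: 0.499
[-28.90754188 -44.80775536 190.40705715] [-0.18688443  0.99160873  0.40307416] 0.49906017434914746 [[281.84830606 222.19649985]] yaw -14.0 shift [130.4  97.1 207.2] turn 0.000
```

View pics/n3c.png

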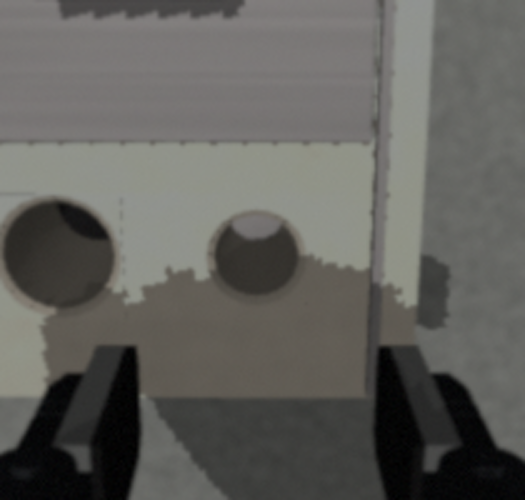

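The thin roller is down the narrow bore, its bright end visible at crop (258,225). On to the second. I've viewed 13 pictures, so I'll rely on numbers from here.

```bash
python3 -m creep '[[[0,19,41],0,0.4],[[0,19,41],0,0.4],[[0,19,42],0,0.4],[[0,20,42],0,0.4],[[20,20,41],0,0.4],[[40,0,0],0,0.4],[[40,0,0],0,0.4],[[30,0,0],0,0.4],[[0,0,0],0,0.4],[[0,0,0],0,0.4]]'
cat >> rl.py <<'E'
    c=cam('wrist',s);u=proj(c,[x,y,.02])[0];w=45;x0,y0=(u-w).astype(int)
    g=cv2.GaussianBlur(cv2.cvtColor(im,cv2.COLOR_RGB2GRAY),(3,3),0)[y0:y0+2*w,x0:x0+2*w]
    for t in range(int(np.median(g))-8,int(g.max()),6):
        n,l,st,ce=cv2.connectedComponentsWithStats((g>t).astype(np.uint8))
        for i in range(1,n):
            b=st[i]
            if 200<b[4]<4000 and b[0]>0 and b[1]>0 and b[0]+b[2]<2*w and b[1]+b[3]<2*w:
                uv=ce[i]+[x0,y0];Q=onplane(c,uv,.02);print(' thr',t,uv.round(1),'wh',b[2:4],Q[:2].round(4),totool(s,[Q[0],Q[1],.023]).round(1))
E
python3 rl.py .544 -.0955 20
```

```text
time: 19.5
ee_pos: [0.5452, -0.0951, 0.0621]
tcp_rot: [0.557, 0.435, -0.557, 0.436]
ft_force: [0.7, 0.3, 0.2]
gripper_width: 0.599
t 19.5 [ 0.5452 -0.0951  0.0621] [0.7 0.3 0.2] 0.5990440645274066
pred [282.8 253. ] found [283.9 244.1] r 18.0/18.6 world [ 0.5488 -0.0973]
yaw -14.0 shift [39.1  4.1  1.3] turn 0.000
 thr 74 [276.2 249.9] wh [18 28] [ 0.5466 -0.0925] [39.1  0.7 -2.8]
```

```bash
python3 -m creep '[[[20,1.8,0],0,0.4],[[19,0,0],0,0.4],[[0,0,0],0,1],[[0,0,0],0,1],[[0,0,0],0,1],[[0,0,0],0,1],[[-40,0,0],0,1],[[-50,0,0],0,1],[[-50,0,0],0,1],[[-30,0,0],0,1]]' 40
cat > held.py <<'E'
from h import *
import sys
d=float(sys.argv[1]);b={20:-45,28:10}[int(d)]
im,s=snap('wrist');c=cam('wrist',s);print(s['ee_pos'].round(4),'w',s['gripper_width'].round(3),'F',s['ft_force'].round(1),'inL',inL(s['ee_pos']).round(1),'->',go(s,L(-30,b,111),-14))
Rm=R.from_quat(s['tcp_rot']).as_matrix();P=s['ee_pos']+Rm@[.003,0,0]
u=proj(c,P)[0];r=d/2000*343/((P-c[3])@c[2][:,2]);w=int(r*1.8);x0,y0=(u-w).astype(int)
g=cv2.resize(cv2.GaussianBlur(cv2.cvtColor(im,cv2.COLOR_RGB2GRAY),(3,3),0)[y0:y0+2*w,x0:x0+2*w],None,fx=4,fy=4,interpolation=cv2.INTER_CUBIC)
H=cv2.HoughCircles(g,cv2.HOUGH_GRADIENT,1,20,param1=30,param2=12,minRadius=int(r*3.5),maxRadius=int(r*4.5))
for h in ([] if H is None else H[0][:3]):
    uv=h[:2]/4+[x0,y0];t,dd=ray(c,uv);n=Rm[:,0];Q=t+dd*((P-t)@n)/(dd@n)
    print('held top at',uv.round(1),'pred',u.round(1),'r %.1f/%.1f'%(h[2]/4,r),'tool off',(Rm.T@(Q-P)*1000).round(1))
E
python3 held.py 20
```

```text
time: 20.8
ee_pos: [0.547, -0.0956, 0.1955]
tcp_rot: [0.558, 0.434, -0.556, 0.436]
ft_force: [0.5, -0.3, -1.7]
gripper_width: 0.212Traceback (most recent call last):
  File "held.py", line 4, in <module>
    im,s=snap('wrist');c=cam('wrist',s);print(s['ee_pos'].round(4),'w',s['gripper_width'].round(3),'F',s['ft_force'].round(1),'inL',inL(s['ee_pos']).round(1),'->',go(s,L(-30,b,111),-14))
                                                                       ^^^^^^^^^^^^^^^^^^^^^^^^
AttributeError: 'float' object has no attribute 'round'
```

```bash
sed -i "s/s\['gripper_width'\].round(3)/round(s['gripper_width'],3)/" held.py; python3 -m creep '[[[0,-16,-34],0,1],[[0,-17,-34],0,1],[[0,-17,-34],0,1],[[0,-17,-35],0,1],[[0,-17,-35],0,1],[[0,-17,-34],0,1],[[40,0,0],0,1],[[30,0,0],0,1],[[0,0,0],0,1],[[0,0,0],0,1]]'
python3 held.py 20
```

```text
time: 22.1
ee_pos: [0.4985, 0.1288, 0.1232]
tcp_rot: [0.557, 0.435, -0.557, 0.435]
ft_force: [-0.2, -0.0, -0.4]
gripper_width: 0.21
[0.4985 0.1288 0.1232] w 0.21 F [-0.2 -0.  -0.4] inL [-30.4 -45.5 123.2] -> yaw -14.0 shift [12.2  0.4 -0.5] turn -0.000
held top at [282.6 293.9] pred [281.4 286.6] r 21.6/23.4 tool off [ 0.  -3.5  0.5]
held top at [282.9 288.4] pred [281.4 286.6] r 21.5/23.4 tool off [-0.  -0.9  0.6]
held top at [282.4 314.4] pred [281.4 286.6] r 21.9/23.4 tool off [  0.  -13.7   0.4]
```

```bash
python3 -m creep '[[[0,2,-0.5],0,1],[[0,0,0],0,1],[[4,0,0],0,1],[[4,0,0],0,1],[[4,0,0],0,1],[[0,0,0],0,1],[[0,0,0],0,1],[[0,0,0],0,1],[[0,0,0],0,1],[[0,0,0],0,1]]'
python3 held.py 20
```

```text
time: 23.4
ee_pos: [0.5003, 0.1288, 0.1104]
tcp_rot: [0.557, 0.435, -0.557, 0.435]
ft_force: [-0.1, -0.3, 0.3]
gripper_width: 0.21
[0.5003 0.1288 0.1104] w 0.21 F [-0.1 -0.3  0.3] inL [-28.7 -45.1 110.4] -> yaw -14.0 shift [-0.6 -1.3 -0.1] turn 0.000
held top at [282.9 293.9] pred [281.4 286.6] r 21.6/23.4 tool off [-0.  -3.5  0.6]
held top at [278.1 290.9] pred [281.4 286.6] r 26.1/23.4 tool off [-0.  -2.1 -1.4]
held top at [283.1 269.6] pred [281.4 286.6] r 24.5/23.4 tool off [-0.   8.   0.8]
```

```bash
python3 -m creep '[[[0,0,0],0,0.5],[[0,0,0],0,0.5],[[0,0,0],0,0.5],[[0,0,0],0,0.5],[[-40,0,0],0,0.5],[[-40,0,0],0,0.5],[[0,8,50],0,0.5],[[0,10,50],0,0.5],[[0,10,55],0,0.5],[[0,10,55],0,0.5]]'
python3 -m creep '[[[0,10,55],0,0.4],[[0,10,55],0,0.4],[[0,10,55],0,0.4],[[0,0,43],0,0.4],[[30,0,0],0,0.4],[[40,0,0],0,0.4],[[40,0,0],0,0.4],[[20,0,0],0,0.4],[[0,0,0],0,0.4],[[0,0,0],0,0.4]]'
python3 rl.py .465 -.293 20
```

```text
time: 24.7
ee_pos: [0.4861, -0.0858, 0.1905]
tcp_rot: [0.557, 0.435, -0.557, 0.436]
ft_force: [0.5, -0.2, -0.0]
gripper_width: 0.496
time: 25.95
ee_pos: [0.4656, -0.2935, 0.0611]
tcp_rot: [0.557, 0.435, -0.557, 0.436]
ft_force: [-0.5, -0.2, 0.2]
gripper_width: 0.598
t 25.95 [ 0.4656 -0.2935  0.0611] [-0.5 -0.2  0.2] 0.598080474948519
none [280.87865333 253.26150945] 18.712691009727767
 thr 73 [290.2 256.1] wh [28 29] [ 0.4622 -0.2975] [38.1 -2.4  4.7]
```

Run:
```python
from h import *
g=cv2.GaussianBlur(cv2.cvtColor(cv2.imread('pics/last.png'),cv2.COLOR_BGR2GRAY),(3,3),0)
print('col290',list(zip(range(215,300,3),g[215:300:3,288:293].mean(1).astype(int))));print('row256',list(zip(range(250,335,3),g[252:259,250:335:3].mean(0).astype(int))))
```

```text
col290 [(215, np.int64(106)), (218, np.int64(107)), (221, np.int64(108)), (224, np.int64(110)), (227, np.int64(109)), (230, np.int64(55)), (233, np.int64(42)), (236, np.int64(41)), (239, np.int64(46)), (242, np.int64(76)), (245, np.int64(77)), (248, np.int64(77)), (251, np.int64(76)), (254, np.int64(76)), (257, np.int64(75)), (260, np.int64(75)), (263, np.int64(75)), (266, np.int64(74)), (269, np.int64(74)), (272, np.int64(70)), (275, np.int64(67)), (278, np.int64(67)), (281, np.int64(66)), (284, np.int64(65)), (287, np.int64(65)), (290, np.int64(65)), (293, np.int64(64)), (296, np.int64(65)), (299, np.int64(66))]
row256 [(250, np.int64(68)), (253, np.int64(68)), (256, np.int64(68)), (259, np.int64(69)), (262, np.int64(68)), (265, np.int64(67)), (268, np.int64(66)), (271, np.int64(66)), (274, np.int64(64)), (277, np.int64(76)), (280, np.int64(76)), (283, np.int64(76)), (286, np.int64(75)), (289, np.int64(75)), (292, np.int64(76)), (295, np.int64(76)), (298, np.int64(75)), (301, np.int64(75)), (304, np.int64(72)), (307, np.int64(69)), (310, np.int64(60)), (313, np.int64(65)), (316, np.int64(65)), (319, np.int64(65)), (322, np.int64(65)), (325, np.int64(65)), (328, np.int64(65)), (331, np.int64(64)), (334, np.int64(64))]
```

```bash
python3 -m creep '[[[20,-2.3,5],0,0.4],[[18,0,0],0,0.4],[[0,0,0],0,1],[[0,0,0],0,1],[[0,0,0],0,1],[[0,0,0],0,1],[[-40,0,0],0,1],[[-50,0,0],0,1],[[-50,0,0],0,1],[[-30,0,0],0,1]]' 40
python3 held.py 20
```

```text
time: 27.25
ee_pos: [0.4622, -0.2979, 0.1954]
tcp_rot: [0.558, 0.434, -0.557, 0.437]
ft_force: [0.7, -0.1, -0.3]
gripper_width: 0.206
[ 0.4622 -0.2979  0.1954] w 0.206 F [ 0.7 -0.1 -0.3] inL [  37.6 -468.3  195.4] -> yaw -14.0 shift [  83.7  -67.9 -423.3] turn 0.000
held top at [283.4 289.1] pred [281.4 286.6] r 22.0/23.4 tool off [ 0.  -1.2  0.9]
held top at [278.9 286.4] pred [281.4 286.6] r 24.7/23.4 tool off [ 0.   0.1 -1.1]
held top at [286.4 283.6] pred [281.4 286.6] r 24.2/23.4 tool off [0.  1.4 2.1]
```

```bash
python3 -m creep '[[[0,-7,-45],0,1],[[0,-7,-48],0,1],[[0,-7,-48],0,1],[[0,-7,-48],0,1],[[0,-7,-48],0,1],[[0,-7,-48],0,1],[[0,-7,-48],0,1],[[0,-7,-48],0,1],[[0,-7,-42],0,1],[[0,-4,0],0,1]]'
python3 -m creep '[[[30,0,0],0,1],[[30,0,0],0,1],[[12,0,0],0,1],[[0,0,0],0,1],[[0,0,0],0,1],[[0,0,0],0,1],[[0,0,0],0,1],[[0,0,0],0,1],[[0,0,0],0,1],[[0,0,0],0,1]]'
python3 held.py 20
python3 - <<'E'
from h import *
im,s=snap('wrist')
a=im[170:340,150:410];cv2.imwrite('pics/n4c.png',cv2.cvtColor(cv2.resize(a,None,fx=3,fy=3,interpolation=cv2.INTER_CUBIC),cv2.COLOR_RGB2BGR))
E
```

```text
time: 28.55
ee_pos: [0.4987, 0.1333, 0.1923]
tcp_rot: [0.556, 0.438, -0.555, 0.437]
ft_force: [0.6, -0.2, -0.2]
gripper_width: 0.209
time: 29.8
ee_pos: [0.499, 0.1291, 0.1203]
tcp_rot: [-0.557, -0.435, 0.557, -0.435]
ft_force: [0.4, -1.0, -0.5]
gripper_width: 0.207
[0.499  0.1291 0.1203] w 0.207 F [ 0.4 -1.  -0.5] inL [-30.  -45.1 120.3] -> yaw -14.0 shift [ 9.3  0.  -0.1] turn 0.000
held top at [282.9 287.1] pred [281.4 286.6] r 20.7/23.4 tool off [ 0.  -0.2  0.6]
held top at [284.4 275.4] pred [281.4 286.6] r 25.3/23.4 tool off [0.  5.3 1.3]
held top at [287.1 290.1] pred [281.4 286.6] r 25.0/23.4 tool off [-0.  -1.7  2.5]
```

View pics/n4c.png

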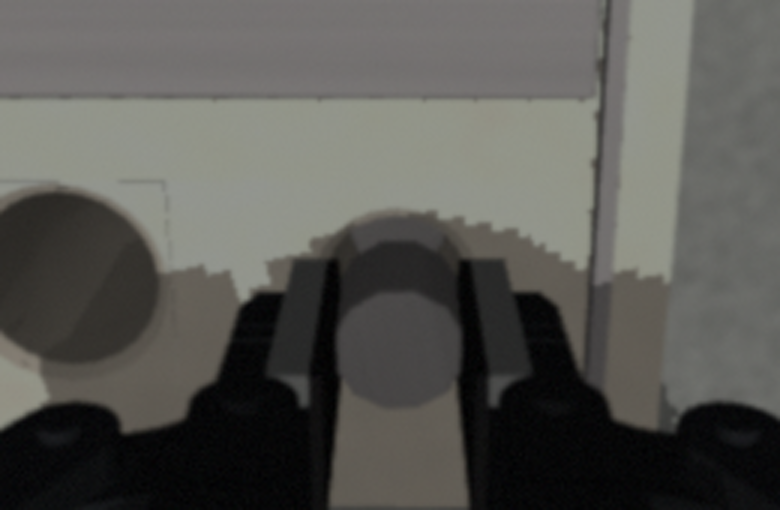

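The held roller's top is at full (283,286), on the TCP axis, above the bore. Inserting.

```bash
python3 -m creep '[[[3,0,0],0,1],[[3,0,0],0,1],[[3,0,0],0,1],[[0,0,0],0,1],[[0,0,0],0,1],[[0,0,0],0,0.5],[[0,0,0],0,0.5],[[0,0,0],0,0.5],[[0,0,0],0,0.5],[[-2,0,0],0,0.5]]'
python3 held.py 20
```

```text
time: 31.15
ee_pos: [0.4989, 0.1291, 0.1133]
tcp_rot: [-0.557, -0.435, 0.557, -0.435]
ft_force: [0.8, -0.8, -0.4]
gripper_width: 0.502
[0.4989 0.1291 0.1133] w 0.502 F [ 0.8 -0.8 -0.4] inL [-30.1 -45.1 113.3] -> yaw -14.0 shift [ 2.3  0.1 -0.1] turn 0.000
held top at [281.4 268.9] pred [281.4 286.6] r 24.1/23.4 tool off [0.  8.4 0. ]
```

```bash
python3 -m creep '[[[-40,0,0],0,0.5],[[-38,0,0],0,0.4],[[0,1,44],0,0.3],[[0,1,44],0,0.3],[[0,1,44],0,0.3],[[0,1,45],0,0.3],[[10,1,45],0,0.3],[[40,0,0],0,0.3],[[40,0,0],0,0.3],[[40,0,0],0,0.3]]'
python3 -m creep '[[[0,0,0],0,0.3],[[0,0,0],0,0.3],[[0,0,0],0,0.3],[[0,0,0],0,0.3],[[0,0,0],0,0.3],[[0,0,0],0,0.3],[[0,0,0],0,0.3],[[0,0,0],0,0.3],[[0,0,0],0,0.3],[[0,0,0],0,0.3]]'
python3 rl.py .450 -.087 28
python3 - <<'E'
from h import *
g=cv2.GaussianBlur(cv2.cvtColor(cv2.imread('pics/last.png'),cv2.COLOR_BGR2GRAY),(3,3),0)
print(205,g[205:310:3,279:284].mean(1).astype(int).tolist());print(230,g[250:256,230:335:3].mean(0).astype(int).tolist())
E
```

```text
time: 32.45
ee_pos: [0.4504, -0.0878, 0.0605]
tcp_rot: [0.558, 0.435, -0.557, 0.436]
ft_force: [-0.1, -0.4, 0.1]
gripper_width: 0.704
time: 33.7
ee_pos: [0.4501, -0.0875, 0.0613]
tcp_rot: [-0.557, -0.435, 0.557, -0.435]
ft_force: [-0.2, -1.1, 0.2]
gripper_width: 0.7
t 33.7 [ 0.4501 -0.0875  0.0613] [-0.2 -1.1  0.2] 0.7002253389936575
pred [280.7 252.2] found [279.9 247.6] r 24.6/26.2 world [ 0.4527 -0.0872]
yaw -14.0 shift [38.3  2.4 -0.9] turn 0.000
205 [108, 109, 108, 107, 107, 109, 66, 45, 46, 57, 97, 73, 72, 71, 71, 71, 71, 70, 70, 69, 69, 70, 70, 71, 71, 67, 67, 68, 68, 69, 69, 67, 66, 67, 64]
230 [65, 66, 66, 65, 66, 66, 65, 65, 61, 70, 73, 73, 71, 71, 72, 71, 71, 71, 70, 69, 69, 70, 71, 72, 69, 58, 69, 68, 67, 68, 69, 68, 67, 67, 67]
```

```bash
python3 -m creep '[[[20,-2,-0.5],0,0.3],[[18,0,0],0,0.3],[[0,0,0],0,1],[[0,0,0],0,1],[[0,0,0],0,1],[[0,0,0],0,1],[[-40,0,0],0,1],[[-50,0,0],0,1],[[-50,0,0],0,1],[[-30,0,0],0,1]]' 40
python3 held.py 28
```

```text
time: 35.0
ee_pos: [0.4488, -0.0866, 0.196]
tcp_rot: [0.558, 0.435, -0.556, 0.436]
ft_force: [1.6, -0.6, -1.3]
gripper_width: 0.304
[ 0.4488 -0.0866  0.196 ] w 0.304 F [ 1.6 -0.6 -1.3] inL [ -26.5 -266.6  196. ] -> yaw -14.0 shift [  85.1   -3.7 -276.5] turn 0.000
held top at [282.6 289.6] pred [281.4 286.6] r 30.5/32.8 tool off [ 0.  -1.5  0.5]
held top at [281.9 294.6] pred [281.4 286.6] r 35.5/32.8 tool off [ 0.  -3.9  0.2]
held top at [289.4 297.6] pred [281.4 286.6] r 35.2/32.8 tool off [ 0.  -5.4  3.5]
```

```bash
python3 -m creep '[[[0,0,-40],0,1],[[0,0,-45],0,1],[[0,-1,-48],0,1],[[0,-1,-48],0,1],[[0,-1,-48],0,1],[[0,0,-47.5],0,1],[[0,0,0],0,1],[[40,0,0],0,1],[[34,0,0],0,1],[[0,0,0],0,1]]'
python3 held.py 28
python3 - <<'E'
from h import *
im,s=snap('wrist')
g=cv2.GaussianBlur(cv2.cvtColor(im,cv2.COLOR_RGB2GRAY),(3,3),0)
print(215,g[215:345:3,280:285].mean(1).astype(int).tolist())
E
```

```text
time: 36.3
ee_pos: [0.5116, 0.1818, 0.1173]
tcp_rot: [-0.556, -0.436, 0.558, -0.435]
ft_force: [0.7, -0.1, -0.6]
gripper_width: 0.303
[0.5116 0.1818 0.1173] w 0.303 F [ 0.7 -0.1 -0.6] inL [-30.5   9.  117.3] -> yaw -14.0 shift [ 6.3  0.5 -1. ] turn -0.000
held top at [282.9 289.6] pred [281.4 286.6] r 30.5/32.8 tool off [ 0.  -1.5  0.6]
held top at [282.1 270.9] pred [281.4 286.6] r 36.3/32.8 tool off [-0.   7.4  0.3]
held top at [279.4 264.1] pred [281.4 286.6] r 31.9/32.8 tool off [-0.  10.6 -0.8]
215 [157, 157, 157, 157, 157, 151, 107, 25, 9, 22, 39, 40, 41, 41, 43, 70, 75, 75, 75, 75, 74, 74, 74, 74, 74, 73, 72, 72, 72, 72, 73, 74, 74, 85, 97, 98, 98, 98, 98, 98, 98, 96, 75, 71]
```

```bash
python3 -m creep '[[[0,0.8,-1],0,1],[[3,0,0],0,1],[[3,0,0],0,1],[[0,0,0],0,1],[[0,0,0],0,1],[[0,0,0],0,0.5],[[0,0,0],0,0.5],[[0,0,0],0,0.5],[[0,0,0],0,0.4],[[-2,0,0],0,0.4]]'
python3 held.py 28
python3 -m creep '[[[-40,0,0],0,0.4],[[-40,0,0],0,0.4],[[0,-15,30],0,0.4],[[0,0,0],0,0.4],[[0,0,0],0,0.4],[[0,0,0],0,0.4],[[0,0,0],0,0.4],[[0,0,0],0,0.4],[[0,0,0],0,0.4],[[0,0,0],0,0.4]]'
python3 - <<'E'
from h import *
im,s=snap('wrist');c=cam('wrist',s);t,_=snap('top');
print(s['ee_pos'],s['ft_force'],proj(c,[L(-30,-45,95),L(-30,10,95)]))
a=cv2.resize(im[100:320,150:430],None,fx=2,fy=2);b=cv2.resize(t[205:345,300:440],None,fx=1.6,fy=1.6)
o=np.zeros((440,790,3),np.uint8);o[:,:560]=a;o[:224,562:786]=b
cv2.imwrite('pics/k1.png',cv2.cvtColor(o,cv2.COLOR_RGB2BGR))
E
```

```text
time: 37.65
ee_pos: [0.5132, 0.1832, 0.1153]
tcp_rot: [-0.557, -0.435, 0.557, -0.435]
ft_force: [0.2, 0.0, -0.4]
gripper_width: 0.599
[0.5132 0.1832 0.1153] w 0.599 F [ 0.2  0.  -0.4] inL [-29.3  10.8 115.3] -> yaw -14.0 shift [ 4.3 -0.7  0.8] turn 0.000
held top at [283.4 267.6] pred [281.4 286.6] r 32.2/32.8 tool off [0.  8.9 0.9]
held top at [281.4 272.6] pred [281.4 286.6] r 35.5/32.8 tool off [0.  6.6 0. ]
held top at [286.6 273.9] pred [281.4 286.6] r 36.6/32.8 tool off [0.  6.  2.2]
time: 38.95
ee_pos: [0.4915, 0.1578, 0.1953]
tcp_rot: [-0.557, -0.435, 0.557, -0.435]
ft_force: [0.4, 0.9, 0.2]
gripper_width: 0.603
[0.49147988 0.15778846 0.19525987] [0.42799424 0.88582632 0.15851897] [[319.30283202 199.05651227]
 [239.4725867  199.07943756]]
```

View pics/k1.png

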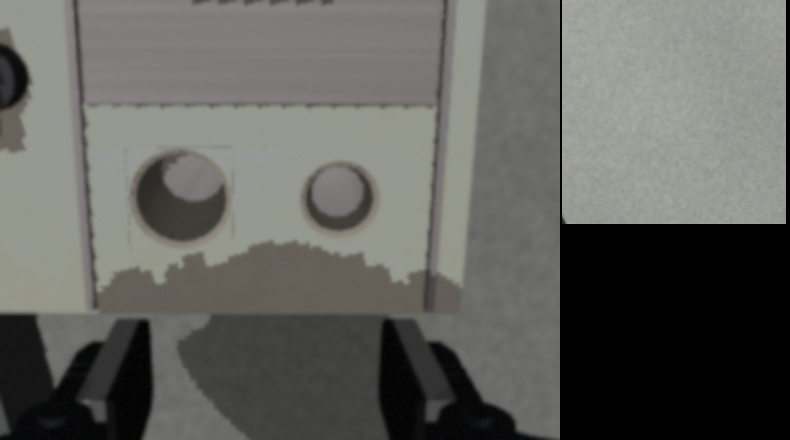

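All four rollers are in: the thick one is visible in the wide bore at crop (193,178), and the third thin one sits high in the narrow bore at (337,190). The bench patch is empty. I have one picture left to view. Next, the rod.

```bash
python3 - <<'E'
from h import *
s=readout.get_state();print(go(s,[.4435,.3192,.27],-14))
t,_=snap('top','t2.png');g=cv2.GaussianBlur(cv2.cvtColor(t,cv2.COLOR_RGB2GRAY),(3,3),0).astype(int)
d=g-cv2.medianBlur(g.astype(np.uint8),31).astype(int);n,l,st,ce=cv2.connectedComponentsWithStats(((d>18)).astype(np.uint8))
print([(ce[i].round().tolist(),int(st[i,4])) for i in range(1,n) if 12<st[i,4]<150 and ce[i][1]>85])
E
python3 -m creep '[[[-40,0,0],0,0.3],[[-35,0,0],0,0.3],[[0,-17,-30],0,0.3],[[0,-17,-30],0,0.3],[[0,-17,-30],0,0.3],[[0,-17,-30],0,0.3],[[0,-17,-25],0,0.3],[[0,0,0],0,0.3],[[0,0,0],0,0.3],[[0,0,0],0,0.3]]'
cat > rod.py <<'E'
from h import *
im,s=snap('wrist','rod.png');c=cam('wrist',s);print('t',s['time'],s['ee_pos'].round(4),'F',s['ft_force'].round(1),s['gripper_width'])
h=cv2.cvtColor(im,cv2.COLOR_RGB2HSV);m=cv2.inRange(h,(3,110,50),(22,255,255))
n,l,st,ce=cv2.connectedComponentsWithStats(m)
for i in range(1,n):
    if st[i,4]>150:
        P=onplane(c,ce[i],.175);print(ce[i].round(1),st[i].tolist(),P.round(4),go(s,[P[0],P[1],.15],-14))
E
python3 rod.py
```

```text
yaw -14.0 shift [ -74.7  -85.6 -145. ] turn 0.000
[([481.0, 125.0], 118), ([525.0, 125.0], 99), ([338.0, 156.0], 57), ([354.0, 162.0], 20), ([391.0, 175.0], 93), ([195.0, 188.0], 111), ([381.0, 188.0], 21), ([487.0, 195.0], 105), ([532.0, 194.0], 110), ([173.0, 201.0], 66), ([239.0, 220.0], 66), ([229.0, 233.0], 133), ([154.0, 237.0], 26), ([249.0, 248.0], 13), ([174.0, 261.0], 98), ([260.0, 276.0], 33), ([179.0, 292.0], 76), ([285.0, 327.0], 57), ([203.0, 364.0], 44), ([303.0, 368.0], 39), ([313.0, 399.0], 61), ([215.0, 406.0], 48), ([325.0, 417.0], 13)]
time: 40.35
ee_pos: [0.4447, 0.3178, 0.2703]
tcp_rot: [-0.558, -0.435, 0.558, -0.435]
ft_force: [0.7, 0.2, 0.0]
gripper_width: 0.698
t 40.35 [0.4447 0.3178 0.2703] F [0.7 0.2 0. ] 0.6976978309380711
[230.1  96.3] [218, 84, 25, 25, 486] [0.5317 0.329  0.175 ] yaw -14.1 shift [120.3  81.6 -32.1] turn -0.002
[270.3 221.5] [253, 202, 36, 38, 1004] [0.4462 0.3254 0.175 ] yaw -14.1 shift [120.3  -0.4  -7.8] turn -0.002
[175.4 217.2] [165, 206, 22, 22, 365] [0.4651 0.388  0.175 ] yaw -14.1 shift [120.3   2.7 -73.1] turn -0.002
[124.  415.3] [105, 410, 41, 10, 301] [0.307  0.4927 0.175 ] yaw -14.1 shift [ 120.2 -176.2 -136.2] turn -0.002
```

```bash
python3 -m creep '[[[0,0,-7.8],0,0.3],[[20,0,0],0,0.3],[[20,0,0],0,0.3],[[20,0,0],0,0.3],[[10,0,0],0,0.3],[[0,0,0],0,0.3],[[0,0,0],0,0.3],[[0,0,0],0,0.3],[[0,0,0],0,0.3],[[0,0,0],0,0.3]]'
python3 rod.py
```

```text
time: 41.65
ee_pos: [0.446, 0.3266, 0.2006]
tcp_rot: [0.557, 0.435, -0.557, 0.435]
ft_force: [-0.3, -0.4, 0.2]
gripper_width: 0.701
t 41.65 [0.446  0.3266 0.2006] F [-0.3 -0.4  0.2] 0.7008053743106885
[227.8  88.8] [212, 72, 33, 34, 883] [0.5308 0.3291 0.175 ] yaw -14.0 shift [ 50.6  81.6 -22.9] turn 0.000
[282.9 259.5] [259, 218, 50, 70, 2095] [0.4483 0.3254 0.175 ] yaw -14.0 shift [50.6  2.5  0.7] turn 0.000
[156.5 247.8] [143, 234, 28, 28, 599] [0.4691 0.3838 0.175 ] yaw -14.0 shift [ 50.6   8.5 -61. ] turn 0.000
```

View pics/rod.png

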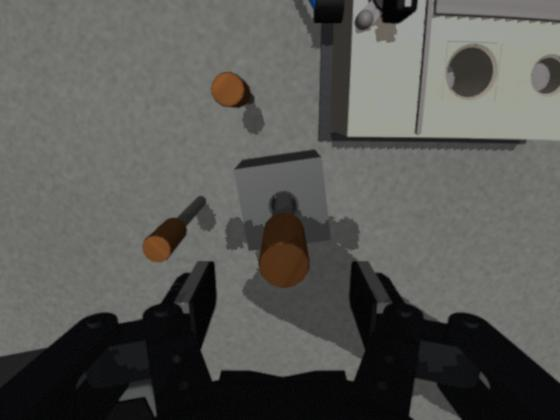

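The picture shows the big rod's top disc at about (284,263) in the stand, between the pads, with the hole mouth at about (284,205). The look-alikes at (228,89) and (165,245) are clear of the fingers. Gripping.

```bash
python3 -m creep '[[[20,1,0.8],0,0.3],[[20,0,0],0,0.3],[[10,0,0],0,0.3],[[0,0,0],0,0.3],[[0,0,0],0,0.3],[[0,0,0],0,1],[[0,0,0],0,1],[[0,0,0],0,1],[[0,0,0],0,1],[[0,0,0],0,1]]' 90
python3 - <<'E'
from h import *
s=readout.get_state();c=cam('wrist',s);print(s['ee_pos'],s['ft_force'],s['torque'],s['gripper_width'])
s0=dict(tcp_rot=[.557,.435,-.557,.435],ee_pos=np.array([.446,.3266,.2006]))
print('hole',onplane(cam('wrist',s0),(284,205),.06))
E
```

```text
time: 42.95
ee_pos: [0.4471, 0.3258, 0.151]
tcp_rot: [0.558, 0.435, -0.557, 0.435]
ft_force: [0.5, -0.4, 5.1]
gripper_width: 0.286
[0.44706624 0.32584708 0.15104688] [ 0.46057225 -0.37123623  5.06215207] [-0.17876385  0.11626333 -0.00431664] 0.28559591901088205
hole [0.44468106 0.32505036 0.06      ]
```

```bash
python3 -m creep '[[[-10,0,0],0,1],[[-30,0,0],0,1],[[-40,0,0],0,1],[[-40,0,0],0,1],[[-35,0,0],0,1],[[0,20,36],0,1],[[0,20,36],0,1],[[0,20,36],0,1],[[0,20,36],0,1],[[0,18,35],0,1]]'
python3 -m creep '[[[0,0,0],0,1],[[0,0,0],0,1],[[0,0,0],0,1],[[0,0,0],0,1],[[0,0,0],0,1],[[0,0,0],0,1],[[0,0,0],0,1],[[0,0,0],0,1],[[0,0,0],0,1],[[0,0,0],0,1]]'
python3 - <<'E'
from h import *
im,s=snap('wrist','ram1.png');c=cam('wrist',s);print(s['ee_pos'],s['ft_force'],s['gripper_width'],go(s,L(-30,-45,246),-14))
Rm=R.from_quat(s['tcp_rot']).as_matrix();T=s['ee_pos']
print('tip/handle-bottom proj',proj(c,[T+Rm@[.146,0,0],T+Rm@[.031,0,0]]),'bore',proj(c,L(-30,-45,95)),'tilt',Rm[:,0])
g=cv2.GaussianBlur(cv2.cvtColor(im,cv2.COLOR_RGB2GRAY),(3,3),0)
for r in range(180,262,8): print(r,g[r,240:330:3].tolist())
E
```

```text
time: 44.2
ee_pos: [0.4985, 0.1267, 0.3056]
tcp_rot: [-0.557, -0.435, 0.557, -0.435]
ft_force: [0.8, 0.4, -1.5]
gripper_width: 0.28
time: 45.45
ee_pos: [0.4985, 0.1281, 0.3053]
tcp_rot: [-0.557, -0.435, 0.557, -0.435]
ft_force: [1.1, -0.1, -1.8]
gripper_width: 0.283
[0.49851474 0.12814736 0.30529004] [ 1.10207247 -0.07717598 -1.83039242] 0.28327744383026265 yaw -14.0 shift [59.3  0.2 -1.1] turn 0.000
tip/handle-bottom proj [[281.76665906 202.24722449]
 [281.4909253  259.66872836]] bore [[280.72264699 185.89894654]] tilt [-4.69254081e-05  2.81748842e-05 -9.99999999e-01]
180 [130, 143, 155, 157, 157, 156, 156, 156, 156, 154, 112, 88, 135, 137, 136, 134, 119, 104, 151, 156, 156, 156, 156, 156, 136, 133, 155, 155, 154, 119]
188 [70, 122, 152, 156, 156, 156, 156, 156, 156, 146, 85, 79, 125, 127, 127, 126, 114, 73, 137, 155, 155, 155, 155, 156, 131, 134, 156, 156, 153, 115]
196 [133, 153, 151, 156, 156, 156, 156, 156, 156, 156, 153, 134, 106, 71, 57, 64, 86, 140, 156, 155, 156, 156, 156, 156, 129, 134, 156, 155, 149, 112]
204 [156, 155, 156, 155, 155, 156, 156, 156, 155, 156, 156, 149, 56,
[... 304 characters left out ...]
5, 47, 98, 100, 100, 100, 100, 99, 76, 92, 99, 113, 87, 67]
228 [109, 99, 69, 68, 70, 72, 83, 85, 69, 68, 69, 50, 46, 48, 47, 45, 40, 39, 66, 70, 70, 71, 70, 68, 70, 72, 73, 70, 70, 68]
236 [112, 109, 111, 110, 109, 108, 107, 107, 81, 68, 66, 41, 39, 39, 40, 40, 40, 38, 54, 68, 67, 66, 67, 67, 67, 69, 67, 67, 66, 67]
244 [110, 114, 111, 109, 92, 80, 68, 69, 69, 71, 62, 36, 31, 27, 28, 29, 30, 32, 44, 64, 66, 70, 70, 67, 67, 68, 69, 66, 67, 66]
252 [109, 111, 112, 110, 109, 76, 65, 60, 33, 28, 28, 27, 26, 27, 27, 28, 28, 28, 28, 27, 28, 47, 66, 69, 67, 68, 68, 68, 65, 67]
260 [62, 53, 53, 48, 9, 38, 61, 27, 27, 27, 28, 27, 27, 27, 28, 28, 29, 28, 28, 28, 27, 26, 30, 41, 8, 34, 44, 44, 45, 61]
```

```bash
python3 -m creep '[[[30,0.2,-0.5],0,1],[[29,0,0],0,1],[[0,0,0],0,1],[[5,0,0],0,1],[[5,0,0],0,1],[[5,0,0],0,1],[[4,0,0],0,1],[[3,0,0],0,1],[[2,0,0],0,1],[[0,0,0],0,1]]'
python3 - <<'E'
from h import *
s=readout.get_state();print(s['ee_pos'],s['ft_force'],s['gripper_width'],inL(s['ee_pos']))
E
```

```text
time: 46.75
ee_pos: [0.4989, 0.1286, 0.2223]
tcp_rot: [0.557, 0.435, -0.557, 0.435]
ft_force: [-0.5, 0.7, 1.2]
gripper_width: 0.279
[0.49891731 0.12863352 0.22229472] [-0.49499422  0.67986953  1.18007077] 0.27922654837880295 [-29.9490654  -45.56529771 222.29472163]
```

```bash
python3 -m creep '[[[1,0,0],0,1],[[1,0,0],0,1],[[1,0,0],0,1],[[1,0,0],0,1],[[0,0,0],0,1],[[0,0,0],0,1],[[0,0,0],0,1],[[0,0,0],0,1],[[0,0,0],0,1],[[0,0,0],0,1]]'
python3 -m creep '[[[1,0,0],0,1],[[1,0,0],0,1],[[1,0,0],0,1],[[0,0,0],0,1],[[0,0,0],0,1],[[0,0,0],0,1],[[0,0,0],0,1],[[0,0,0],0,1],[[0,0,0],0,1],[[0,0,0],0,1]]'
```

```text
time: 48.0
ee_pos: [0.5006, 0.129, 0.2216]
tcp_rot: [0.559, 0.434, -0.555, 0.436]
ft_force: [-2.5, -2.0, 25.3]
gripper_width: 0.283
time: 49.25
ee_pos: [0.502, 0.1294, 0.2212]
tcp_rot: [0.561, 0.434, -0.554, 0.437]
ft_force: [-5.0, -3.1, 43.9]
gripper_width: 0.286
```

The narrow column bottomed out: 44 N with the TCP at 0.2212, against an expected 0.222. Now the wide bore.

```bash
python3 -m creep '[[[-10,0,0],0,1],[[-32,0,0],0,1],[[0,0,-28],0,1],[[0,0,-27],0,1],[[0,0,0],0,1],[[0,0,0],0,1],[[0,0,0],0,1],[[0,0,0],0,1],[[0,0,0],0,1],[[0,0,0],0,1]]'
python3 - <<'E'
from h import *
s=readout.get_state();print(s['ee_pos'],s['ft_force'],go(s,L(-30,10,182),-14),s['tcp_rot'])
E
```

```text
time: 50.5
ee_pos: [0.5122, 0.1818, 0.2574]
tcp_rot: [0.557, 0.435, -0.557, 0.435]
ft_force: [0.2, -0.6, -1.1]
gripper_width: 0.285
[0.5121611  0.18180276 0.25736528] [ 0.18599491 -0.55484132 -1.11782713] yaw -14.0 shift [75.4 -0.  -0.8] turn -0.000 [ 0.55727142  0.43528115 -0.55720134  0.43532235]
```

```bash
python3 -m creep '[[[20,0,-0.8],0,1],[[20,0,0],0,1],[[12,0,0],0,1],[[5,0,0],0,1],[[5,0,0],0,1],[[5,0,0],0,1],[[4,0,0],0,1],[[3,0,0],0,1],[[0,0,0],0,1],[[0,0,0],0,1]]'
python3 -m creep '[[[1,0,0],0,1],[[1,0,0],0,1],[[1,0,0],0,1],[[1,0,0],0,1],[[0,0,0],0,1],[[0,0,0],0,1],[[0,0,0],0,1],[[0,0,0],0,1],[[0,0,0],0,1],[[0,0,0],0,1]]'
```

```text
time: 51.75
ee_pos: [0.5125, 0.1829, 0.1833]
tcp_rot: [0.557, 0.435, -0.557, 0.435]
ft_force: [-0.8, 1.2, 0.3]
gripper_width: 0.284
time: 53.0
ee_pos: [0.5133, 0.1829, 0.1818]
tcp_rot: [0.558, 0.435, -0.556, 0.436]
ft_force: [-3.5, -1.5, 20.3]
gripper_width: 0.282
```

```bash
python3 -m creep '[[[1,0,0],0,1],[[1,0,0],0,1],[[1,0,0],0,1],[[0,0,0],0,1],[[0,0,0],0,1],[[0,0,0],0,1],[[0,0,0],0,1],[[0,0,0],0,1],[[0,0,0],0,1],[[0,0,0],0,1]]'
python3 -m creep '[[[-10,0,0],0,1],[[-40,0,0],0,1],[[-40,0,0],0,1],[[-40,0,0],0,1],[[0,0,0],0,1],[[0,0,0],0,1],[[0,0,0],0,1],[[0,0,0],0,1],[[0,0,0],0,1],[[0,0,0],0,1]]'
python3 - <<'E'
from h import *
im,s=snap('wrist');c=cam('wrist',s)
print(s['ee_pos'],s['ft_force'],go(s,[.4471,.3258,.30],-14),proj(c,[L(-30,-45,95),L(-30,10,95)]))
E
```

```text
time: 54.25
ee_pos: [0.5144, 0.183, 0.1815]
tcp_rot: [0.56, 0.434, -0.555, 0.436]
ft_force: [-5.3, -3.4, 42.3]
gripper_width: 0.286
time: 55.5
ee_pos: [0.5123, 0.1828, 0.3061]
tcp_rot: [-0.557, -0.435, 0.557, -0.435]
ft_force: [0.3, -0.6, -1.2]
gripper_width: 0.282
[0.51229205 0.18276019 0.30609489] [ 0.29398619 -0.62609139 -1.20582698] yaw -14.0 shift [   6.1  -97.8 -123. ] turn 0.000 [[336.32913669 185.85921286]
 [281.99694954 185.82917505]]
```

```bash
python3 -m creep '[[[0,-20,-25],0,1],[[0,-20,-25],0,1],[[0,-20,-25],0,1],[[0,-20,-24],0,1],[[0,-18,-24],0,1],[[0,0,0],0,1],[[20,0,0],0,1],[[30,0,0],0,1],[[30,0,0],0,1],[[0,0,0],0,1]]'
python3 - <<'E'
from h import *
im,s=snap('wrist');print(s['ee_pos'],s['ft_force'],go(s,[.4471,.3258,.152],-14))
E
```

```text
time: 56.8
ee_pos: [0.4465, 0.324, 0.2245]
tcp_rot: [-0.556, -0.435, 0.559, -0.435]
ft_force: [0.4, -0.5, -1.5]
gripper_width: 0.285
[0.44654145 0.32398971 0.22452138] [ 0.42062934 -0.45133591 -1.45971073] yaw -14.1 shift [72.5  0.3 -2.2] turn -0.001
```

```bash
python3 -m creep '[[[0,0.2,-1],0,1],[[0,0,0],0,1],[[0,0,0],0,1],[[5,0,0],0,1],[[5,0,0],0,1],[[5,0,0],0,1],[[5,0,0],0,1],[[5,0,0],0,1],[[0,0,0],0,1],[[0,0,0],0,1]]'
python3 - <<'E'
from h import *
im,s=snap('wrist');print(s['ee_pos'],s['ft_force'],go(s,[.4471,.3258,.152],-14))
E
```

```text
time: 58.1
ee_pos: [0.4475, 0.3268, 0.2014]
tcp_rot: [0.557, 0.435, -0.557, 0.435]
ft_force: [0.4, -0.2, -1.1]
gripper_width: 0.279
[0.44748133 0.32678905 0.20139768] [ 0.38280239 -0.20878655 -1.10800387] yaw -14.0 shift [49.4 -0.1  1.1] turn 0.000
```

The tip is already 5 mm inside the hole with no contact force. I'll lower it the rest of the way and release.

```bash
python3 -m creep '[[[10,0,1],0,1],[[12,0,0],0,1],[[12,0,0],0,1],[[10,0,0],0,1],[[4,0,0],0,1],[[0,0,0],0,1],[[0,0,0],0,0.9],[[0,0,0],0,0.6],[[0,0,0],0,0.3],[[0,0,0],0,0.3]]' 30
python3 - <<'E'
from h import *
s=readout.get_state();print(s['ee_pos'],s['ft_force'],s['gripper_width'])
E
python3 -m creep '[[[0,0,0],0,0.3],[[-20,0,0],0,0.3],[[-30,0,0],0,0.3],[[-35,0,0],0,0.3],[[-35,0,0],0,0.3],[[0,0,0],0,0.3],[[0,0,0],0,0.3],[[0,0,0],0,0.3],[[0,0,0],0,0.3],[[0,0,0],0,0.3]]'
python3 rod.py
python3 - <<'E'
from h import *
s=readout.get_state();print(go(s,L(85,-16,220),-14))
E
```

```text
time: 59.4
ee_pos: [0.4473, 0.3259, 0.1536]
tcp_rot: [0.557, 0.435, -0.557, 0.435]
ft_force: [-0.1, -0.2, -0.6]
gripper_width: 0.698
[0.44730791 0.32587832 0.15358519] [-0.12634761 -0.16381606 -0.58569912] 0.6981783959530686
time: 60.65
ee_pos: [0.447, 0.3257, 0.2728]
tcp_rot: [-0.557, -0.435, 0.557, -0.435]
ft_force: [-0.8, -0.3, 0.1]
gripper_width: 0.697
t 60.65 [0.447  0.3257 0.2728] F [-0.8 -0.3  0.1] 0.6967866769604113
[241.4  96.8] [230, 85, 24, 25, 475] [0.5321 0.3305 0.175 ] yaw -14.0 shift [122.7  81.4 -25.3] turn 0.000
[281.6 220.2] [264, 201, 36, 38, 993] [0.4467 0.3258 0.175 ] yaw -14.0 shift [ 1.228e+02 -2.000e-01 -1.000e-01] turn 0.000
[185.8 216.6] [175, 206, 22, 22, 359] [0.4654 0.3896 0.175 ] yaw -14.0 shift [122.8   2.4 -66.6] turn 0.000
[130.8 414.5] [110, 408, 43, 12, 382] [0.3061 0.4962 0.175 ] yaw -14.0 shift [ 122.8 -177.9 -131.5] turn 0.000
yaw -14.0 shift [ 52.9 212.9 149.1] turn 0.000
```

The rod is back at its original position with the same silhouette. Next, shut the hatch by pushing the tab from its +x side.

```bash
python3 -m creep '[[[0,35,25],0,0.3],[[0,35,25],0,1],[[0,35,25],0,1],[[0,35,25],0,1],[[0,35,25],0,1],[[0,33,24],0,1],[[0,5,0],0,1],[[40,0,0],0,1],[[40,0,0],0,1],[[30,0,0],0,1]]'
python3 - <<'E'
from h import *
s=readout.get_state();print(inL(s['ee_pos']),s['ft_force'])
E
```

```text
time: 61.95
ee_pos: [0.6168, 0.1308, 0.1616]
tcp_rot: [-0.557, -0.436, 0.557, -0.435]
ft_force: [-0.0, 0.6, -0.1]
gripper_width: -0.004
[ 83.89312243 -14.98514231 161.6432478 ] [-0.04401092  0.64510342 -0.09490443]
```

```bash
python3 -m creep '[[[20,0,0],0,1],[[17,0,0],0,1],[[0,-10,0],0,1],[[0,-10,0],0,1],[[0,-8,0],0,1],[[0,-10,0],0,1],[[0,-10,0],0,1],[[0,-10,0],0,1],[[0,-10,0],0,1],[[0,-10,0],0,1]]'
python3 -m creep '[[[0,-6,0],0,1],[[0,-3,0],0,1],[[0,-1.5,0],0,1],[[0,-1,0],0,1],[[0,0,0],0,1],[[0,0,0],0,1],[[0,0,0],0,1],[[0,0,0],0,1],[[0,0,0],0,1],[[0,0,0],0,1]]'
python3 - <<'E'
from h import *
s=readout.get_state();print(inL(s['ee_pos']),s['ft_force'])
E
```

```text
time: 63.2
ee_pos: [0.5415, 0.1487, 0.1263]
tcp_rot: [0.557, 0.435, -0.557, 0.435]
ft_force: [2.0, 0.3, 1.1]
gripper_width: -0.001
time: 64.45
ee_pos: [0.531, 0.1513, 0.1262]
tcp_rot: [-0.557, -0.435, 0.557, -0.435]
ft_force: [2.2, -0.1, -1.0]
gripper_width: -0.002
[ -4.29898971 -15.85663519 126.23063049] [ 2.15916311 -0.13600009 -0.99845631]
```

```bash
python3 -m creep '[[[0,-1,0],0,1],[[0,-1,0],0,1],[[0,0,0],0,1],[[0,0,0],0,1],[[0,0,0],0,1],[[0,0,0],0,1],[[0,0,0],0,1],[[0,0,0],0,1],[[0,0,0],0,1],[[0,0,0],0,1]]'
python3 - <<'E'
from h import *
s=readout.get_state();print(inL(s['ee_pos']),s['ft_force'])
E
```

```text
time: 65.7
ee_pos: [0.5307, 0.1514, 0.1264]
tcp_rot: [0.558, 0.435, -0.556, 0.436]
ft_force: [7.5, -0.3, -3.8]
gripper_width: -0.002
[ -4.56510439 -15.81991698 126.36301868] [ 7.53378868 -0.28735453 -3.76099526]
```

The hatch is shut: 65.3 mm of travel, with a firm stop. Next, turn the latch back.

```bash
python3 -m creep '[[[0,7,0],0,1],[[-30,0,0],0,1],[[-30,0,0],0,0.7],[[0,4,-29],0,0.45],[[0,5,-29],0,0.45],[[0,4,-28],0,0.45],[[0,0,0],0,0.45],[[0,0,0],0,0.45],[[20,0,0],0,0.45],[[0,0,0],0,0.45]]' 40
python3 - <<'E'
from h import *
s=readout.get_state();print(inL(s['ee_pos']),s['ft_force'],go(s,L(12,70,127.5),-14.5),s['gripper_width'])
E
```

```text
time: 66.95
ee_pos: [0.5681, 0.2286, 0.1652]
tcp_rot: [-0.556, -0.435, 0.559, -0.435]
ft_force: [-0.5, 0.7, -0.1]
gripper_width: 0.555
[ 13.04160953  68.17348289 165.15671347] [-0.46950728  0.6668588  -0.05288806] yaw -14.1 shift [37.7 -0.9 -1.9] turn 0.008 0.5546658777059589
```

```bash
python3 -m creep '[[[15,-0.9,-1.5],0,0.45],[[15,0,0],0,0.45],[[8,0,0],0,0.45],[[0,0,0],0,0.45],[[0,0,0],0,1],[[0,0,0],0,1],[[0,0,0],0,1],[[0,0,0],0,1],[[0,0,0],-0.1,1],[[0,0,0],-0.15,1]]' 40
python3 -m creep '[[[0,0,0],-0.15,1],[[0,0,0],-0.15,1],[[0,0,0],-0.15,1],[[0,0,0],-0.15,1],[[0,0,0],-0.15,1],[[0,0,0],-0.15,1],[[0,0,0],-0.15,1],[[0,0,0],-0.15,1],[[0,0,0],-0.15,1],[[0,0,0],0,1]]'
python3 - <<'E'
from h import *
s=readout.get_state();print(inL(s['ee_pos']),s['ft_force'],s['torque'],go(s,L(12,70,127.5),76),s['gripper_width'])
E
```

```text
time: 68.2
ee_pos: [0.5687, 0.2312, 0.129]
tcp_rot: [0.497, 0.502, -0.498, 0.503]
ft_force: [-1.7, -4.5, 3.9]
gripper_width: 0.13
time: 69.45
ee_pos: [0.5678, 0.2322, 0.1289]
tcp_rot: [0.076, 0.704, -0.076, 0.702]
ft_force: [-5.2, -1.2, 7.1]
gripper_width: 0.131
[ 11.80993473  71.57422228 128.94309201] [-5.21708601 -1.16702008  7.13864022] [-0.3430982   1.19547103 -0.64868145] yaw 77.7 shift [ 1.4 -1.6  0.1] turn 0.030 0.13124452026371264
```

```bash
python3 -m creep '[[[0,0,0],0,0.8],[[0,0,0],0,0.4],[[0,0,0],0,0.4],[[0,0,0],0,0.4],[[-40,0,0],0,0.4],[[-40,0,0],0,0.4],[[-40,-35,-15],0,0.4],[[-30,-35,-15],0,0.4],[[0,-35,-15],0,0.4],[[0,0,0],0,0.4]]'
python3 -m creep '[[[0,0,0],0,0.4],[[0,0,0],0,0.4],[[0,0,0],0,0.4],[[0,0,0],0,0.4],[[0,0,0],0,0.4],[[0,0,0],0,0.4],[[0,0,0],0,0.4],[[0,0,0],0,0.4],[[0,0,0],0,0.4],[[0,0,0],0,0.4]]'
python3 - <<'E'
from h import *
im,s=snap('wrist','fin.png');t,_=snap('top','t3.png');c=cam('wrist',s);print(s['time'],inL(s['ee_pos']),s['ft_force'])
g=cv2.cvtColor(im,cv2.COLOR_RGB2GRAY)
for nm,P in(('bar',L(12,70,137)),('tab',L(-20,-16,130.5))):
    u=proj(c,P)[0];x0,y0=(u-45).astype(int).clip(0);m=(g[y0:y0+90,x0:x0+90]<45).astype(np.uint8)
    n,l,st,ce=cv2.connectedComponentsWithStats(m)
    for i in range(1,n):
        if st[i,4]>80:
            k=np.argwhere(l==i)[:,::-1].astype(np.float32)+[x0,y0];print(nm,u.round(),'rect',cv2.minAreaRect(k.astype(np.float32)),'top->L',inL(onplane(c,ce[i]+[x0,y0],P[2])).round(1))
a=cv2.imread('pics/t0.png').astype(int);b=cv2.cvtColor(t,cv2.COLOR_RGB2BGR).astype(int)
d=(np.abs(a-b).sum(2)>110).astype(np.uint8);n,l,st,ce=cv2.connectedComponentsWithStats(d);print([(ce[i].round().tolist(),int(st[i,4])) for i in range(1,n) if st[i,4]>15])
E
```

```text
time: 70.7
ee_pos: [0.5015, 0.1366, 0.2788]
tcp_rot: [0.076, 0.703, -0.078, 0.703]
ft_force: [0.4, 0.7, -0.3]
gripper_width: 0.602
time: 71.95
ee_pos: [0.5024, 0.1391, 0.2783]
tcp_rot: [0.076, 0.703, -0.076, 0.703]
ft_force: [-0.1, -0.5, -0.4]
gripper_width: 0.597
71.95 [-29.12234688 -34.59369042 278.30289166] [-0.10792854 -0.53420029 -0.38187775]
bar [342.  68.] rect ((344.41412353515625, 51.13946533203125), (45.53096008300781, 88.11387634277344), 31.607501983642578) top->L [  9.5  76.1 137. ]
tab [294. 179.] rect ((293.0, 179.0), (56.0, 12.0), 90.0) top->L [-21.  -16.  130.5]
[([268.0, 300.0], 25152), ([329.0, 230.0], 22), ([408.0, 260.0], 32), ([365.0, 266.0], 25), ([325.0, 269.0], 29), ([544.0, 347.0], 481), ([487.0, 386.0], 3335), ([555.0, 354.0], 180), ([283.0, 410.0], 68), ([327.0, 417.0], 35)]
```

Run:
```python
from h import *
a=cv2.imread('pics/w3.png',0);b=cv2.imread('pics/fin.png',0)
for nm,(x0,x1,y0,y1) in dict(bar=(322,362,45,102),tab=(275,320,140,215),pin=(290,330,75,110)).items():
    r=cv2.matchTemplate(b[y0-15:y1+15,x0-15:x1+15],a[y0:y1,x0:x1],cv2.TM_CCOEFF_NORMED);_,v,_,p=cv2.minMaxLoc(r);print(nm,round(v,3),'shift',p[0]-15,p[1]-15)
```

```text
bar 0.962 shift -3 2
tab 0.981 shift -3 2
pin 0.961 shift -3 2
```

```bash
python3 -c "
from station import sign_off
print(sign_off())"
```

```text
the job is handed in; nothing more can be done
None
```

The job is done and handed in at about 72 s of the 210 s allowed. `sign_off` gave no verdict.

**What I did:**
- I released the latch and slid the hatch to its end stop. The three thin rollers then went down the narrow bore and the one thick roller down the wide bore.
- I rammed both columns with the large rod from the stand.
- The rod went back in its stand, the hatch was pushed shut, and the latch was turned back to its locked stop.

**Last checks:**
- **Ramming:** both columns hit a hard stop at 42–44 N. The TCP heights there, 0.221 m (narrow) and 0.1815 m (wide), are within 1 mm of where I worked out bottomed carriers should be.
- **Rod:** its top is within 1 mm of where I gripped it in the stand.
- **Hatch:** about 65 mm of closing travel onto the stop, and its tab is back at its starting position.
- **Latch:** the bar, cam and pin match the starting picture (correlation 0.96–0.98, all with the same small image shift). One measurement, the dark-blob rectangle for the bar, merged with the tube connector and was no use.
- **Bench:** comparing top views before and after, the only changes are the four rollers gone and the arm with its shadow. The arm hides the loader and stand area in that view, and the two small rods there were last confirmed in place by the wrist camera when I put the rod back.

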